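# Feed a shaft key under the marking head with the push stick

### The job

Take the wooden push stick from its tray and, keeping fingers off the steel key, use the stick to push the key out of the loading bay, down the guide channel, past the spring plunger and fully home against the end stop under the guard. The stop is only clamped by friction, so feel for it and do not shove it out of its setting. Then draw the stick out and lay it back in its tray, leaving the key against the stop and the things round about undisturbed.

Things in the scene. Friction and masses are not known exactly. Their poses are not given: they have to be found in the camera images.
- marker: bench marking machine, fixed. Origin: on the bench under the centre of the guard's mouth; x = feed direction, level, y = left of the feed, z up. All machine sizes here are in this frame. A flat steel bed, its top 20 mm above the bench, runs from x=-170 to +210 mm; 10 mm high guide rails stand on it
- bay (a point): centre of the loading bay's floor, at x=-115, y=0, z=20 mm of the machine. The bay is 48 mm wide, open above and behind, from x=-170 to -60; then the rails lead in, narrowing from 48 to 20 mm between x=-60 and -20
- mouth (a point): middle of the guard's mouth on the bed, at x=0, y=0, z=20 mm of the machine. The straight guide channel, 20 mm wide, runs from x=-20 to +160; from x=0 a clear guard covers it: mouth 28 mm wide and 28 mm high over the bed, guard 80 mm wide outside, top 73 mm above the bench. The head above it begins at x=60, 160 mm above the bench; the column at x=285 is 350 mm high
- nose (a point): the spring plunger: a round nose standing 4 mm into the channel from its y=+10 rail at x=95 mm of the machine, 26 mm above the bench; this point is fixed. Pushing the key past it meets a bump of 6 to 14 N, then a steady drag of 3 to 9 N; it holds the key to the other rail
- clamp (a point): clamp block and thumb-screw; this point, 62 mm above the bench, at x=190, y=0 mm of the machine. Holds the end stop's rod by friction. The stop (stop_c0), a 6 mm thick steel pad across the channel, is set differently for every job and is not measured: its face is from x=112 to x=152 mm. It slips at a push of about 20 N; the job is spoilt if it shifts by over 1.5 mm
- key_center (a point): centre of the loose steel shaft key, 70 mm long, 18 mm wide, 11 mm high, both ends rounded (half circles seen from above); x along its length, z up. It lies flat on the bed in the loading bay, roughly along the channel. About 105 g
- stick_grip (a point): centre of the upright grip fin of the beech push stick (fin 50 mm long along x, 12 mm thick along y, 44 mm high), 34 mm above the stick's underside. x points along the stick to its blunt pushing tip, z up. The stick's foot is a straight bar 220 mm long, 14 mm wide, 12 mm high, from 30 mm behind the grip centre to 190 mm ahead of it. About 60 g
- stick_tip (a point): middle of the push stick's front end face, 190 mm ahead of the grip centre and 6 mm above the stick's underside
- stick_mid (a point): middle of the stick's foot bar: 80 mm ahead of the grip centre, 6 mm above the underside
- tray: fixed open sheet-steel tray for the stick, 270 mm long (x) by 74 mm wide (y), walls and floor 2 mm thick, rim 10 mm above the bench; origin at the centre of its underside. The stick lies along it, grip fin up, tip to +x
- bin: bystander: blue plastic parts bin 160 x 100 x 70 mm with small keys in it; origin at the centre of its underside
- elbow: bystander: black flanged pipe elbow, 145 mm high, flanges 100 mm across; origin at the centre of its lower flange's underside
- jar: bystander: small jar, 56 mm across, 75 mm high; origin at the centre of its underside
Mind the look-alikes: they are no part of the job. Of the things that look like the part that bears stick_grip, the middle-sized one is meant.

How it is judged (in metres and radians):
On the way, in this order (a step that is already met when the one before it is completed fails the run):
1. the stick is pushing the key along inside the guarded channel (x of key_center in the frame of marker above 0.01 m and contact force between stick and key above 0.2 N).
2. the key is home against the end stop (gap under 1.5 mm) (horizontal distance between key_center and stop_c0 below 0.0395 m), for 0.1 s.
At the end, for the whole second after the job is handed in: the key rests in the guide channel within 1.5 mm of the end stop, the stop is within 1.5 mm of its setting, and the push stick lies still on the floor of its tray, along it (either way round) (horizontal distance between key_center and stop_c0 below 0.0395 m and linear speed of each of key, stick below 0.01 m/s and x of stick_mid in the frame of tray between -0.03 and 0.03 m and y of stick_mid in the frame of tray between -0.035 and 0.035 m and z of stick_mid in the frame of tray below 0.02 m and angle between the x axis of stick_mid and the x axis of tray, either way round below 0.3 rad); the robot touches nothing.
It fails at once if the end stop is shoved more than 1.5 mm out of its setting (distance of stop_c0 from where it was at the start of the episode above 0.0015 m).
It fails at once if the gripper or arm touches the key (contact force between any of the arm, the fingers and key above 0.5 N).
It fails at once if the parts bin, pipe elbow or jar is displaced by more than 25 mm (distance of any of bin, elbow, jar from where it was at the start of the episode above 0.025 m).
It also fails if it takes over 54 s, if anything falls off the work surface, if the arm or the gripper's body presses on something with over 40 N, if the wrist force passes 120 N, or if a joint passes its speed limit or range.

### The arm

A 6-joint arm with a two-finger parallel gripper is mounted at the origin on the work surface. World frame = base frame: x ahead of the robot, y to its left, z up, the work surface at z = 0. Lengths are in mm, angles in rad, forces in N, time in s.
With the tool pointing down it reaches from about 400 to 925 mm from the base axis. Payload 12.5 kg.
Tool frame: the origin (TCP) lies at the very end of the fingers, on their centre line; the grasp point (between the pads) lies 19 mm behind it; z points along the fingers, y is the direction in which the jaws open and shut (so a half turn about z gives the same grasp; the last joint's range is limited). The gripper opens to 95 mm and grips with 3 to 60 N. Pads are 20 mm wide; open, the fingers measure 119 mm over their backs; the gripper's body (75 mm by 180 mm) begins 59 mm behind the grasp point.
Start: joints at [1.154, 0.491, 1.559, -0, 1.092, -0.106], TCP at [191.121, 595.079, 214.661] pointing down, gripper open.
Joint ranges: [-3.1, 3.1], [-0.84, 2.19], [0.05, 2.79], [-1.13, 4.28], [0.06, 2.93], [-2.69, 2.69]. Speed limits (rad/s): [2.22, 2.22, 2.79, 3.14, 3.14, 3.14].

### API

Orientations are given as [roll, pitch, yaw] about the fixed x, y, z axes, in that order (R = Rz(yaw) Ry(pitch) Rx(roll)).
In Python, from cell import env, read_camera, get_calibration gives the robot as it stands.
- The arm moves only by the tool arm_command, never from a script. Its argument "targets" is a list of rows, each a list of 3 entries, a list of its own where there are three numbers: the turn, a rotation vector about the tool's x, y, z in rad, then the shift along the tool's x, y, z in m, then the closure in counts, from 0 (fully open) to 255 (shut). In form: [[[rx, ry, rz], [tx, ty, tz], fingers], ...]. A call has 1 to 8 rows; each row is the pose to reach, as a shift and turn from the pose commanded when the call began, along the tool's axes at that moment; what a row does not reach only later rows make up. A row lasts 1/10 s, in which the tool goes at most 50 mm and 8.59 degrees, less where a joint would pass 70% of its speed; a pose out of reach is approached as far as the arm can. A call with a gripper value outside its range is refused whole. The fingers move at their own pace and stop on an object; the grip force is fixed at half the most. Time passes only in rows, so rows that repeat a pose let the fingers close. It gives the time, the measured TCP pose, the force and the opening at its end, in the units of the state.
- env.state(): the state, without advancing time (a new reading comes with each control period).
- read_camera(name): name is "scene" or "side" or "wrist"; returns (picture, depth): 480x640x3 uint8, blue, green, red; 480x640 float32, mm along the optical axis (not along the pixel's ray), 0 where there is no reading.
- get_calibration(name): a dict with "vfov" (degrees; the focal length in pixels is half the picture's height over the tangent of half this angle, whatever the lens; pixels are square), "cx", "cy" (the principal point, pixels), "world_from_camera" (4x4, takes a point from camera to world coordinates). Camera axes: x right, y down, z forward; pixel columns grow to the right and rows downward; lengths in mm; the calibration is good to about 2 mm. A picture is of the moment at which its call begins: read the wrist's pose just before it. get_calibration takes no time and is no camera call; for the wrist camera it gives the pose at the moment of the call.
- env.job_done(): hands the job in, once; it reports no verdict.
The state is a dict: "t": time; "joints": joint angles; "qvel": joint speeds; "tau": joint torques, N m; "eef_pos": TCP position; "tcp_rot": TCP orientation; "ft_force": force on the tool from outside, world axes, zero at the start; "moment": the same for the moment, N m; "opening": opening from 0.0 (shut) to 1.0 (fully open).
Only numpy, scipy, OpenCV 4.12 (cv2) and the standard library are available. Lean on these libraries where they do the work, as an engineer would, in place of code of your own. Each camera call takes 0.05 s, during which the arm holds its last target.

## Working session

There is one attempt and no reset: what is moved stays moved. The work goes in short steps, Python scripts to look and compute and a tool call to move; the robot and the scene stay as the last step left them, time stands still between calls to the robot, and variables do not carry over. Pictures are saved under pics/ and viewed, and the job is handed in when it is done.

Besides the shell and the picture viewer there is one more tool, called after "Request:" as a command line: name --argument value ..., lists and objects as JSON in quotes. arm_command: Moves the arm, as the interface text tells. Its arguments: {"type":"object","properties":{"targets":{"type":"array"}},"required":["targets"]}

```bash
ls; mkdir -p pics
python3 - <<'E'
from cell import env, read_camera, get_calibration
import cv2, numpy as np
print(env.state())
for n in ["scene","side","wrist"]:
    c=get_calibration(n); print(n,c)
    p,d=read_camera(n); cv2.imwrite(f"pics/{n}0.png",p); np.save(f"pics/{n}0.npy",d)
E
```

```text
pics
{'t': 0.0, 'joints': array([ 1.15442729e+00,  4.91556889e-01,  1.55944317e+00, -3.19738098e-06,
        1.09167841e+00, -1.05617816e-01]), 'qvel': array([-2.67426757e-04, -7.11590034e-04,  4.69378818e-04, -1.04094307e-03,
       -6.65781590e-04,  5.06870165e-05]), 'tau': array([ 1.08763204e-03, -6.12656236e+01, -2.58186901e+01,  6.93538575e-02,
        4.82051005e-02, -1.02196491e-04]), 'eef_pos': array([191.00276925, 594.85206652, 214.06556388]), 'tcp_rot': array([-3.14051259e+00, -1.11648711e-04,  2.83084285e+00]), 'ft_force': array([0.49561959, 1.03903244, 1.30411609]), 'moment': array([-0.00024558,  0.05046795,  0.01881629]), 'opening': 0.9985878172686034}
scene {'vfov': 56.60005595209097, 'cx': 325.94269148482033, 'cy': 242.23776202886648, 'world_from_camera': array([[-8.01248080e-01,  3.94996119e-01, -4.49421385e-01,
         9.81259730e+02],
       [ 5.98065319e-01,  5.06282245e-01, -6.21285894e-01,
         4.74121126e+02],
       [-1.78714493e-02, -7.66587473e-01, -6.41891157e-01,
         7.37515591e+02],
       [ 0.00000000e+00,  0.00000000e+00,  0.00000000e+00,
     
[... 217 characters left out ...]
  [-3.75116336e-01, -5.77489288e-01,  7.25116444e-01,
        -9.48196872e+02],
       [ 1.86835631e-02, -7.86788374e-01, -6.16940013e-01,
         7.35199099e+02],
       [ 0.00000000e+00,  0.00000000e+00,  0.00000000e+00,
         1.00000000e+00]])}
wrist {'vfov': 61.78119642998627, 'cx': 318.24568447379744, 'cy': 238.79288025646682, 'world_from_camera': array([[ 3.06077158e-01,  9.16328231e-01,  2.58184714e-01,
         1.18046254e+02],
       [ 9.52006684e-01, -2.94667846e-01, -8.27896986e-02,
         6.19620260e+02],
       [ 2.16195254e-04,  2.71133609e-01, -9.62541698e-01,
         3.84156420e+02],
       [ 0.00000000e+00,  0.00000000e+00,  0.00000000e+00,
         1.00000000e+00]])}
```

View pics/scene0.png

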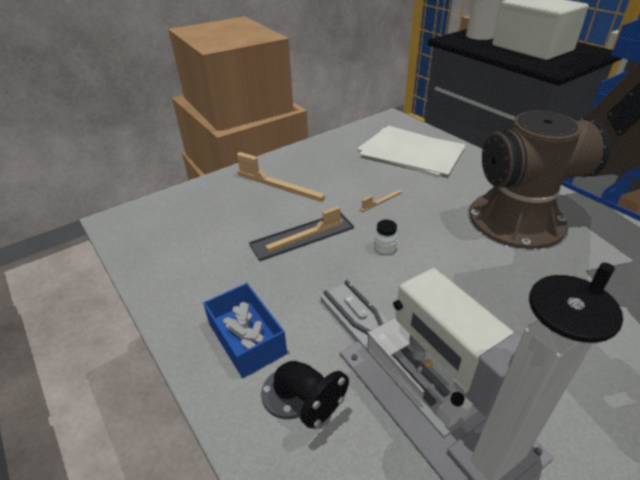

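View pics/side0.png

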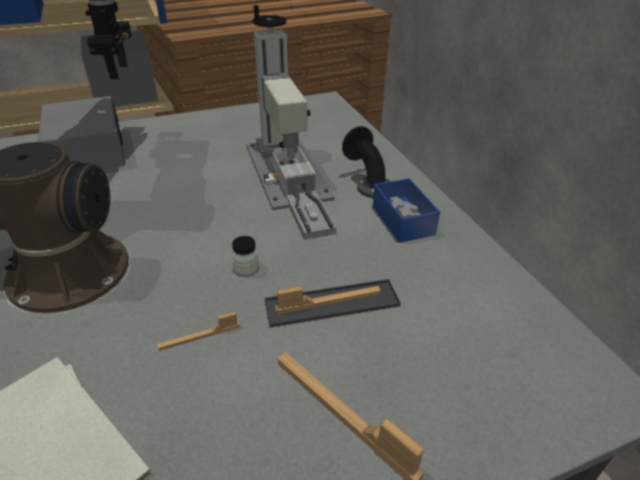

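View pics/wrist0.png

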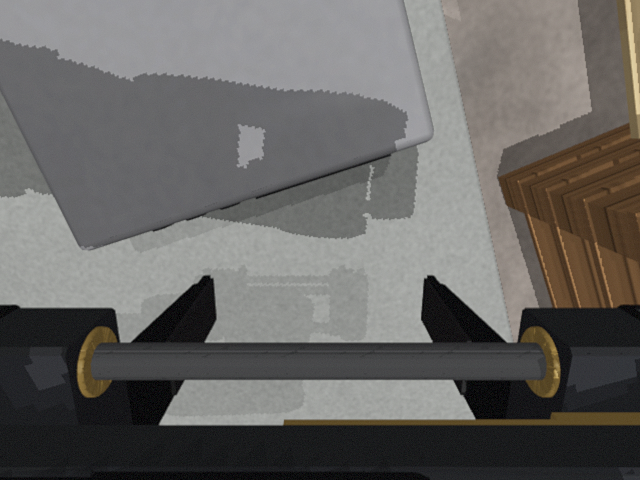

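```bash
cat > h.py <<'E'
import numpy as np, cv2
from cell import env, read_camera, get_calibration
def K(c):
    f=240/np.tan(np.radians(c["vfov"])/2); return f,c["cx"],c["cy"]
def ray(c,u,v):
    f,cx,cy=K(c); T=c["world_from_camera"]
    d=T[:3,:3]@np.array([(u-cx)/f,(v-cy)/f,1.0]); return T[:3,3],d
def onz(c,u,v,z):
    o,d=ray(c,u,v); return o+d*(z-o[2])/d[2]
def proj(c,P):
    f,cx,cy=K(c); T=c["world_from_camera"]
    p=T[:3,:3].T@(np.asarray(P,float)-T[:3,3]); return np.array([cx+f*p[0]/p[2],cy+f*p[1]/p[2]])
def depthpt(c,d,u,v):
    f,cx,cy=K(c);T=c["world_from_camera"];z=d[int(round(v)),int(round(u))]
    return T[:3,:3]@np.array([(u-cx)/f*z,(v-cy)/f*z,z])+T[:3,3]
def crop(src,dst,x0,y0,x1,y1,k):
    p=cv2.imread(src)[y0:y1,x0:x1]; p=cv2.resize(p,None,fx=k,fy=k,interpolation=cv2.INTER_CUBIC); cv2.imwrite(dst,p)
E
python3 - <<'E'
from h import *
crop("pics/side0.png","pics/c1.png",240,130,400,330,3)
crop("pics/scene0.png","pics/c2.png",230,190,420,320,4)
crop("pics/scene0.png","pics/c3.png",310,260,560,480,3)
c=get_calibration("side")
d=np.load("pics/side0.npy")
for u,v in [(300,300),(375,291),(290,298),(312,214),(333,300),(265,297),(397,283),(399,304),(268,323)]: print(u,v,depthpt(c,d,u,v).round(1))
E
```

```text
300 300 [ 433.8 -291.    27.3]
375 291 [ 592.8 -309.9   13.7]
290 298 [ 412.7 -292.6   42.1]
312 214 [557.5 -30.7  32.8]
333 300 [ 501.3 -301.6   12.7]
265 297 [ 377.3 -230.8   -0.6]
397 283 [ 6.557e+02 -2.926e+02 -2.000e-01]
399 304 [ 625.2 -355.9    7.5]
268 323 [ 362.4 -302.9    0.5]
```

View pics/c1.png

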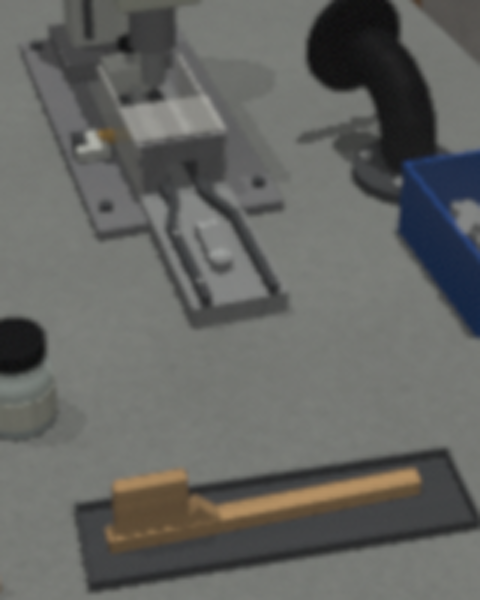

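View pics/c2.png

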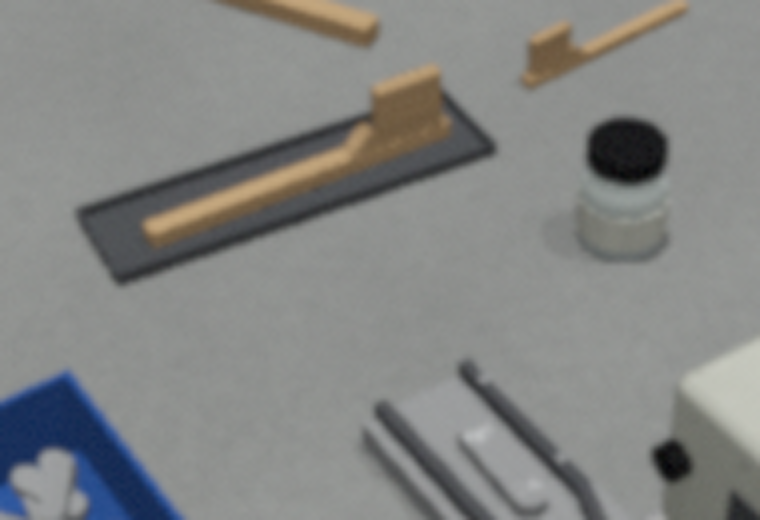

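View pics/c3.png

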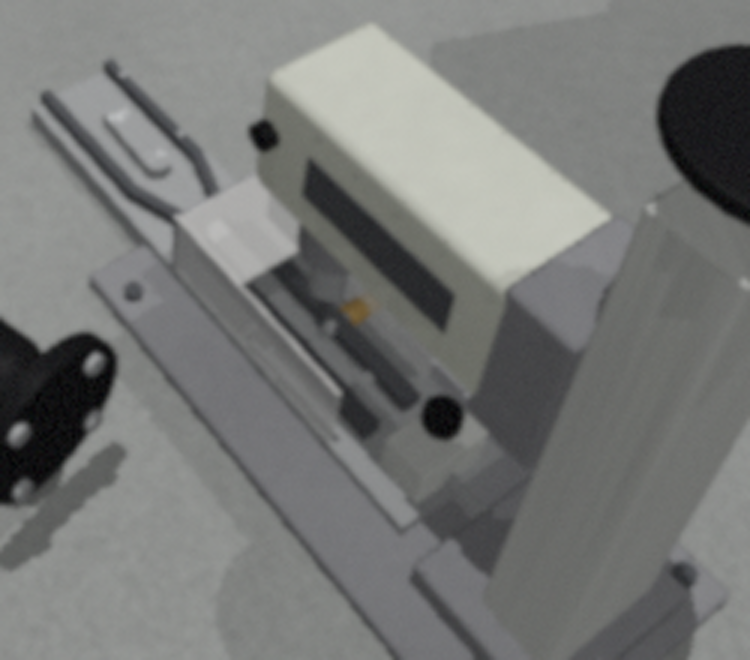

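Run:
```python
from h import *
c=get_calibration("side"); s=get_calibration("scene")
print("tray side",[onz(c,240+u/3,130+v/3,10)[:2].round(1) for u,v in [(78,507),(92,585),(478,522),(447,452)]])
print("tray scene",[onz(s,230+u/4,190+v/4,10)[:2].round(1) for u,v in [(80,213),(123,281),(495,150),(445,92)]])
print("fin top side",[onz(c,240+u/3,130+v/3,58)[:2].round(1) for u,v in [(113,482),(186,472)]])
print("fin top scene",[onz(s,230+u/4,190+v/4,58)[:2].round(1) for u,v in [(374,90),(439,70)]])
print("tip side top",[onz(c,240+u/3,130+v/3,14)[:2].round(1) for u,v in [(418,470),(420,480)]])
print("tip scene top",[onz(s,230+u/4,190+v/4,14)[:2].round(1) for u,v in [(145,222),(160,233)]])
print("key side z31",[onz(c,240+u/3,130+v/3,31)[:2].round(1) for u,v in [(207,222),(220,262)]])
print("key scene z31",[onz(s,310+u/3,260+v/3,31)[:2].round(1) for u,v in [(118,114),(155,163)]])
print("bed rear corners side z20",[onz(c,240+u/3,130+v/3,20)[:2].round(1) for u,v in [(193,310),(287,293)]])
print("bed rear corners scene z20",[onz(s,310+u/3,260+v/3,20)[:2].round(1) for u,v in [(35,108)]])
print("bed side line scene z20",[onz(s,310+u/3,260+v/3,20)[:2].round(1) for u,v in [(35,108),(172,256)]])
print("guard top front corners scene z73",[onz(s,310+u/3,260+v/3,73)[:2].round(1) for u,v in [(178,215),(255,178),(340,395)]])
print("guard top front side z73",[onz(c,240+u/3,130+v/3,73)[:2].round(1) for u,v in [(138,148),(223,131)]])
print("jar,elbow,bin side", [onz(c,u,v,z)[:2].round(1) for u,v,z in [(246,270,0),(375,187,0),(407,225,35)]])
```

```text
tray side [array([ 375.3, -247.4]), array([ 363.8, -318. ]), array([ 624.4, -358.1]), array([ 637. , -289.1])]
tray scene [array([ 626.9, -345.9]), array([ 638., -273.]), array([ 377.6, -233.4]), array([ 363.5, -304.7])]
fin top side [array([ 392.1, -280.2]), array([ 439.5, -288.4])]
fin top scene [array([ 439. , -283.3]), array([ 392.3, -274.8])]
tip side top [array([ 606.9, -301.8]), array([ 603.7, -311.2])]
tip scene top [array([ 600.8, -308.3]), array([ 598.9, -293.4])]
key side z31 [array([566.5,  14.8]), array([556.5, -42.6])]
key scene z31 [array([558.5, -29.5]), array([567.1,  21.6])]
bed rear corners side z20 [array([519. , -81.2]), array([597.2, -87. ])]
bed rear corners scene z20 [array([596.1, -79. ])]
bed side line scene z20 [array([596.1, -79. ]), array([603.2,  82. ])]
guard top front corners scene z73 [array([607.8,  89.6]), array([549.3,  97. ]), array([619.1, 237.9])]
guard top front side z73 [array([529.1,  81.9]), array([606.8,  83. ])]
jar,elbow,bin side [array([ 361.6, -135.9]), array([783.3,  71.2]), array([ 752.8, -155.4])]
```

```bash
cat >> h.py <<'E'
from scipy.spatial.transform import Rotation as R
def plan(pos,yaw,s=None):
    s=s or env.state(); r,p,y=s["tcp_rot"]
    R0=R.from_euler('xyz',[r,p,y]); R1=R.from_euler('xyz',[np.pi,0,yaw])
    sh=R0.inv().apply(np.asarray(pos,float)-s["eef_pos"])/1000
    rot=(R0.inv()*R1).as_rotvec()
    print("t",s["t"],"pos",s["eef_pos"].round(1),"rot",np.round(s["tcp_rot"],4),"F",s["ft_force"].round(2),"op",round(s["opening"],3))
    print("-> turn",rot.round(4).tolist(),"shift",sh.round(4).tolist())
E
python3 -c "
from h import *
plan([380,230,300],1.4)"
```

```text
t 0.15 pos [191.  594.9 214.2] rot [-3.1408e+00 -1.0000e-04  2.8308e+00] F [-1.31 -1.27 -0.12] op 1.002
-> turn [-0.0007, 0.0005, 1.4308] shift [-0.2915, -0.2897, -0.0856]
```

Request:
arm_command --targets '[[[0, 0, 1.43], [-0.29, -0.29, -0.086], 0], [[0, 0, 1.43], [-0.29, -0.29, -0.086], 0], [[0, 0, 1.43], [-0.29, -0.29, -0.086], 0], [[0, 0, 1.43], [-0.29, -0.29, -0.086], 0], [[0, 0, 1.43], [-0.29, -0.29, -0.086], 0], [[0, 0, 1.43], [-0.29, -0.29, -0.086], 0], [[0, 0, 1.43], [-0.29, -0.29, -0.086], 0], [[0, 0, 1.43], [-0.29, -0.29, -0.086], 0]]'

```text
t: 0.95
eef_pos: [370.4, 245.0, 297.2]
tcp_rot: [3.141, -0.0, 1.625]
ft_force: [0.6, 0.5, 0.4]
opening: 1.005
```

```bash
python3 -c "
from h import *
plan([470,-30,230],0)"
```

```text
t 0.95 pos [370.4 245.  297.2] rot [ 3.1414e+00 -1.0000e-04  1.6248e+00] F [0.59 0.53 0.43] op 1.005
-> turn [0.0, -0.0003, 1.6248] shift [-0.28, 0.0846, 0.0672]
```

Request:
arm_command --targets '[[[0, 0, 1.6], [-0.28, 0.085, 0.065], 0], [[0, 0, 1.6], [-0.28, 0.085, 0.065], 0], [[0, 0, 1.6], [-0.28, 0.085, 0.065], 0], [[0, 0, 1.6], [-0.28, 0.085, 0.065], 0], [[0, 0, 1.6], [-0.28, 0.085, 0.065], 0], [[0, 0, 1.6], [-0.28, 0.085, 0.065], 0], [[0, 0, 1.6], [-0.28, 0.085, 0.065], 0], [[0, 0, 1.6], [-0.28, 0.085, 0.065], 0]]'

```text
t: 1.75
eef_pos: [471.7, -29.1, 231.0]
tcp_rot: [-3.141, 0.001, 0.422]
ft_force: [0.3, 1.2, -0.2]
opening: 1.0
```

```bash
python3 -c "
from h import *
plan([470,-30,230],0)"
```

```text
t 1.75 pos [471.7 -29.1 231. ] rot [-3.1406e+00  1.1000e-03  4.2150e-01] F [ 0.28  1.24 -0.17] op 1.0
-> turn [-0.0007, 0.0013, 0.4215] shift [-0.0019, 0.0002, 0.001]
```

Request:
arm_command --targets '[[[0, 0, 0.4], [0, 0, 0], 0], [[0, 0, 0.4], [0, 0, 0], 0], [[0, 0, 0.4], [0, 0, 0], 0], [[0, 0, 0.4], [0, 0, 0], 0], [[0, 0, 0.4], [0, 0, 0], 0]]'

```text
t: 2.25
eef_pos: [471.6, -27.5, 231.7]
tcp_rot: [-3.141, 0.0, 0.034]
ft_force: [-0.0, 1.4, -0.0]
opening: 1.001
```

Run:
```python
from h import *
import json
c=get_calibration("wrist"); p,d=read_camera("wrist"); cv2.imwrite("pics/w1.png",p); np.save("pics/w1.npy",d); np.save("pics/w1T.npy",c["world_from_camera"])
plan([430,-285,180],-0.13)
```

```text
t 2.3 pos [471.6 -27.5 231.7] rot [-3.1415e+00  1.0000e-04  3.3700e-02] F [0.12 0.29 0.29] op 1.008
-> turn [-0.0001, 0.0001, 0.1637] shift [-0.0502, 0.2559, 0.0516]
```

View pics/w1.png

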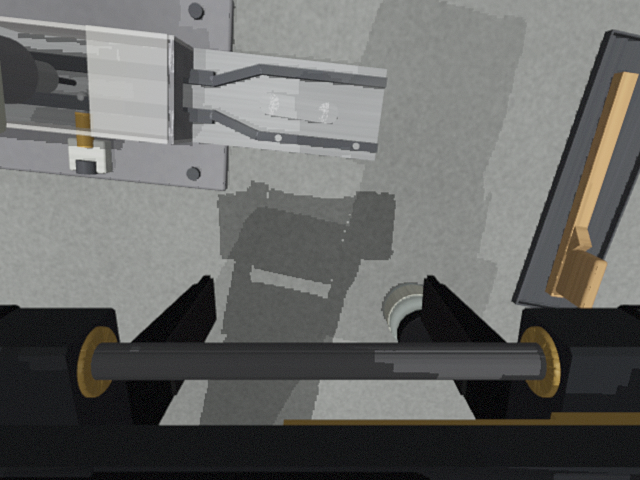

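Run:
```python
from h import *
crop("pics/w1.png","pics/c4.png",160,20,400,180,3)
crop("pics/w1.png","pics/c5.png",500,20,640,310,2)
```

```text
(no output)
```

View pics/c4.png

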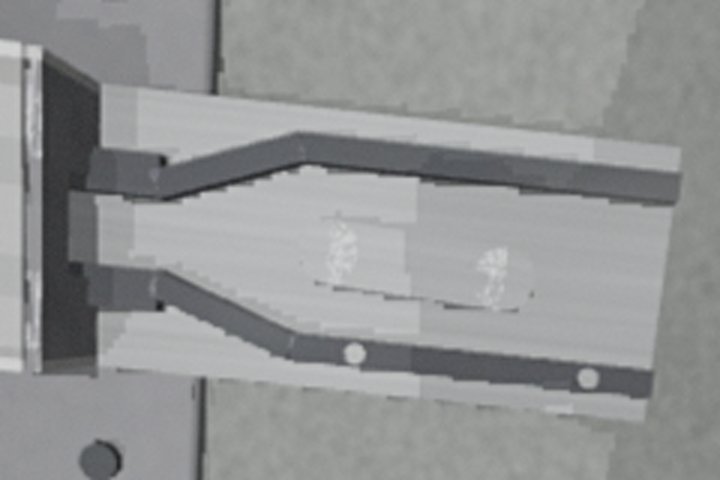

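Request:
arm_command --targets '[[[0, 0, 0.16], [-0.048, 0.256, 0.06], 0], [[0, 0, 0.16], [-0.048, 0.256, 0.06], 0], [[0, 0, 0.16], [-0.048, 0.256, 0.06], 0], [[0, 0, 0.16], [-0.048, 0.256, 0.06], 0], [[0, 0, 0.16], [-0.048, 0.256, 0.06], 0], [[0, 0, 0.16], [-0.048, 0.256, 0.06], 0], [[0, 0, 0.16], [-0.048, 0.256, 0.06], 0], [[0, 0, 0.16], [-0.048, 0.256, 0.06], 0]]'

```text
t: 3.1
eef_pos: [431.5, -284.2, 171.7]
tcp_rot: [-3.141, 0.0, -0.129]
ft_force: [-0.6, 0.4, -0.5]
opening: 1.0
```

Run:
```python
from h import *
c=get_calibration("wrist"); p,d=read_camera("wrist"); cv2.imwrite("pics/w2.png",p); np.save("pics/w2.npy",d); np.save("pics/w2T.npy",c["world_from_camera"])
plan([430,-285,180],-0.13)
```

```text
t 3.15 pos [ 431.7 -283.7  171.9] rot [-3.1413e+00  1.0000e-04 -1.2780e-01] F [-0.37 -0.13  0.41] op 0.998
-> turn [-0.0003, 0.0001, 0.0022] shift [-0.0016, 0.0015, -0.0081]
```

View pics/w2.png

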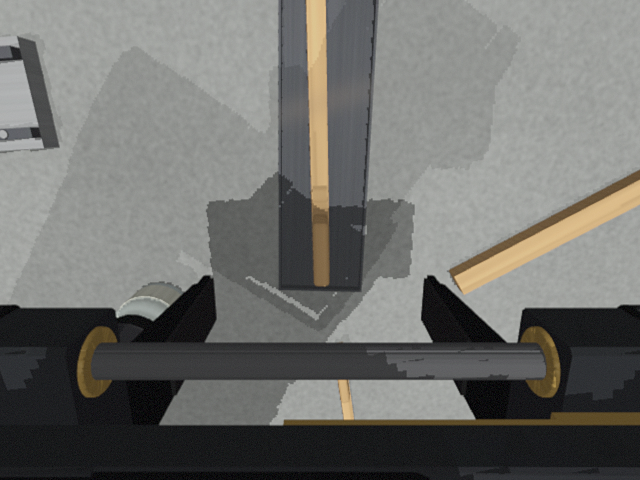

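Run:
```python
from h import *
crop("pics/w2.png","pics/c6.png",250,0,400,300,2)
c=get_calibration("wrist"); c["world_from_camera"]=np.load("pics/w1T.npy")
print(c["world_from_camera"][:3,3])
d=np.load("pics/w1.npy")
def P(u,v,z): return onz(c,160+u/3,20+v/3,z)[:2]
UL,UR,LL,LR=[P(*q,20) for q in [(130,88),(680,148),(130,377),(645,420)]]
print("bed",UL.round(1),UR.round(1),LL.round(1),LR.round(1))
print("width", np.linalg.norm(UR-LR), "ang up",np.arctan2(*(UL-UR)[::-1]),"low",np.arctan2(*(LL-LR)[::-1]), "mid rear",(UR+LR)/2)
# rails top z30
a=[P(*q,30) for q in [(308,132),(680,170),(290,358),(650,395)]]
print("rail outer",np.round(a,1),np.arctan2(*(a[0]-a[1])[::-1]),np.arctan2(*(a[2]-a[3])[::-1]))
k=[P(*q,31) for q in [(325,215),(415,222),(320,283),(515,308),(535,270)]]
print("key",np.round(k,1))
g=[P(*q,73) for q in [(0,40),(40,45),(0,370),(42,372)]]
print("guard",np.round(g,1))
for u,v in [(230,150),(430,260),(600,280),(500,175),(20,200),(410,270),(470,280)]: print(u,v,depthpt(c,d,160+u/3,20+v/3).round(1))
```

```text
[547.99574858 -23.7584605  401.65713886]
bed [608.5  79.1] [597.7 -82. ] [526.4  82.8] [518.7 -77.4]
width 79.15645165588536 ang up 1.5037792157247036 low 1.522773943114068 mid rear [558.19784074 -79.69869546]
rail outer [[597.1  26.1]
 [590.5 -81. ]
 [534.1  31.7]
 [526.9 -77. ]] 1.5096950095145534 1.504608678218028
key [[574.8  21.1]
 [573.8  -5. ]
 [555.9  22.6]
 [550.8 -35.1]
 [561.7 -40.5]]
guard [[610.   96.6]
 [609.2  86.8]
 [530.  102.5]
 [529.9  91.3]]
230 150 [591.6  48.6  29.6]
430 260 [563.4  -9.6  31.5]
600 280 [559.9 -60.9  18.9]
500 175 [587.5 -29.2  30. ]
20 200 [572.8  94.   73.5]
410 270 [560.4  -3.9  32.3]
470 280 [558.3 -21.5  30.6]
```

View pics/c6.png

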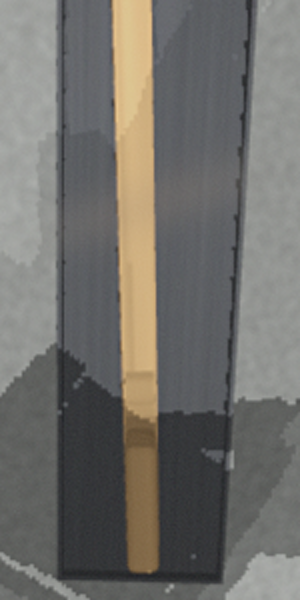

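Run:
```python
from h import *
c=get_calibration("wrist"); c["world_from_camera"]=np.load("pics/w2T.npy"); d=np.load("pics/w2.npy")
def P(u,v,z): return onz(c,250+u/2,v/2,z)[:2]
f=[P(*q,58) for q in [(126,450),(155,450),(129,570),(158,570)]]
print("fin",np.round(f,1), np.mean(f,0))
b=[P(*q,14) for q in [(112,0),(151,0),(119,260),(156,260),(123,370),(157,370)]]
print("bar",np.round(b,1)); m=[(b[i]+b[i+1])/2 for i in (0,2,4)]; print(np.round(m,1), np.arctan2(*(m[0]-m[2])[::-1]))
t=[P(*q,10) for q in [(65,0),(60,578),(246,0),(220,578)]]
print("tray",np.round(t,1),[np.arctan2(*(t[i]-t[i+1])[::-1]) for i in(0,2)])
for u,v in [(142,500),(142,560),(142,450),(136,300),(132,50),(90,300),(143,435)]: print(u,v,depthpt(c,d,250+u/2,v/2).round(1))
plan([415,-284,40],-0.127)
```

```text
fin [[ 438.7 -279.6]
 [ 437.3 -290.1]
 [ 392.  -274.6]
 [ 390.6 -285.5]] [ 414.66767234 -282.44091324]
bar [[ 595.5 -294.8]
 [ 593.6 -308.8]
 [ 504.8 -285. ]
 [ 502.9 -299.5]
 [ 461.6 -280.8]
 [ 459.8 -294.6]]
[[ 594.6 -301.8]
 [ 503.9 -292.2]
 [ 460.7 -287.7]] -0.10480772051370332
tray [[ 598.8 -277.6]
 [ 372.7 -240.5]
 [ 590.2 -343.6]
 [ 363.5 -311.1]] [np.float64(-0.16291214561727976), np.float64(-0.1423513231971964)]
142 500 [ 419.1 -283.    58.1]
142 560 [ 395.8 -280.    58.9]
142 450 [ 437.7 -285.4   57. ]
136 300 [ 488.6 -289.7   13.5]
132 50 [ 578.3 -299.8   13.9]
90 300 [ 490.4 -270.6    1.1]
143 435 [ 439.5 -286.1   40.3]
t 3.15 pos [ 431.7 -283.7  171.9] rot [-3.1413e+00  1.0000e-04 -1.2780e-01] F [-0.37 -0.13  0.41] op 0.998
-> turn [-0.0003, 0.0001, -0.0008] shift [-0.0166, 0.0025, 0.1319]
```

Run:
```python
from h import *
plan([415,-282.8,19],-0.105)
```

```text
t 3.15 pos [ 431.7 -283.7  171.9] rot [-3.1413e+00  1.0000e-04 -1.2780e-01] F [-0.37 -0.13  0.41] op 0.998
-> turn [-0.0003, 0.0001, -0.0228] shift [-0.0167, 0.0013, 0.1529]
```

Request:
arm_command --targets '[[[0, 0, -0.023], [-0.017, 0.001, 0.04], 0], [[0, 0, -0.023], [-0.017, 0.001, 0.08], 0], [[0, 0, -0.023], [-0.017, 0.001, 0.11], 0], [[0, 0, -0.023], [-0.017, 0.001, 0.135], 0], [[0, 0, -0.023], [-0.017, 0.001, 0.148], 0], [[0, 0, -0.023], [-0.017, 0.001, 0.153], 0], [[0, 0, -0.023], [-0.017, 0.001, 0.153], 0]]'

```text
t: 3.85
eef_pos: [415.0, -282.7, 18.8]
tcp_rot: [-3.141, 0.0, -0.104]
ft_force: [-0.2, -0.3, 0.4]
opening: 0.997
```

Run:
```python
from h import *
plan([415,-282.8,19],-0.105)
p,d=read_camera("scene"); cv2.imwrite("pics/s2.png",p); crop("pics/s2.png","pics/s2c.png",230,130,430,280,4)
p,d=read_camera("wrist"); cv2.imwrite("pics/w3.png",p)
```

```text
t 3.85 pos [ 415.  -282.7   18.8] rot [-3.1413e+00  2.0000e-04 -1.0450e-01] F [-0.18 -0.32  0.39] op 0.997
-> turn [-0.0003, 0.0002, 0.0005] shift [0.0, 0.0001, -0.0002]
```

View pics/s2c.png

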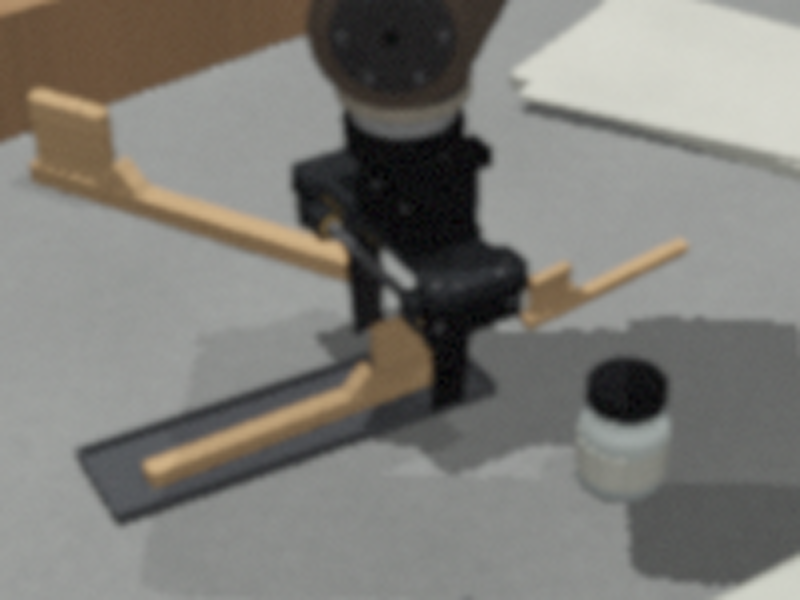

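View pics/w3.png

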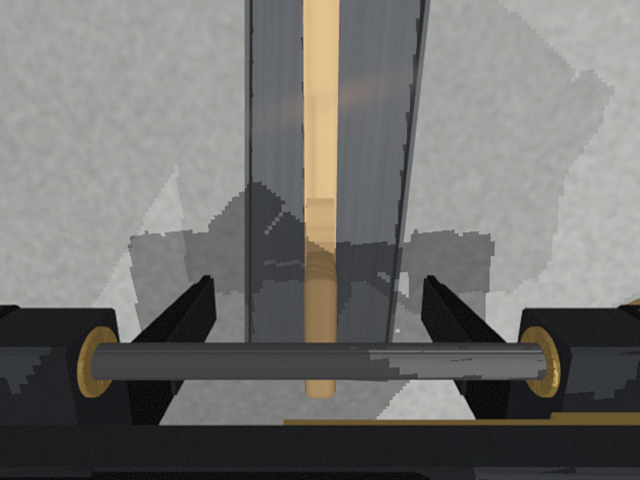

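Fin (col 320) is centred between the fingers (210 to 430) and aligned with the tool. Closing.

Request:
arm_command --targets '[[[0, 0, 0], [0, 0, 0], 255], [[0, 0, 0], [0, 0, 0], 255], [[0, 0, 0], [0, 0, 0], 255], [[0, 0, 0], [0, 0, 0], 255], [[0, 0, 0], [0, 0, 0], 255], [[0, 0, 0], [0, 0, 0], 255], [[0, 0, 0], [0, 0, 0], 255], [[0, 0, 0], [0, 0, 0], 255]]'

```text
t: 4.75
eef_pos: [414.6, -283.7, 18.7]
tcp_rot: [-3.141, 0.0, -0.106]
ft_force: [0.1, 0.1, -0.7]
opening: 0.382
```

Request:
arm_command --targets '[[[0, 0, 0], [0, 0, 0], 255], [[0, 0, 0], [0, 0, 0], 255], [[0, 0, 0], [0, 0, 0], 255], [[0, 0, 0], [0, 0, 0], 255], [[0, 0, 0], [0, 0, 0], 255], [[0, 0, 0], [0, 0, 0], 255]]'

```text
t: 5.35
eef_pos: [414.6, -283.7, 18.7]
tcp_rot: [-3.142, -0.0, -0.106]
ft_force: [-0.2, 0.4, -0.3]
opening: 0.124
```

Request:
arm_command --targets '[[[0, 0, 0], [0, 0, -0.015], 255], [[0, 0, 0], [0, 0, -0.05], 255], [[0, 0, 0], [0, 0, -0.1], 255], [[0, 0, 0], [0, 0, -0.1], 255]]'

```text
t: 5.75
eef_pos: [416.3, -285.1, 123.5]
tcp_rot: [3.137, -0.007, -0.106]
ft_force: [0.3, -0.8, -1.0]
opening: 0.124
```

Run:
```python
from h import *
plan([547,-250,118],1.507)
p,d=read_camera("side"); cv2.imwrite("pics/d1.png",p); crop("pics/d1.png","pics/d1c.png",220,180,420,330,4)
```

```text
t 5.75 pos [ 416.3 -285.1  123.5] rot [ 3.1369 -0.0067 -0.106 ] F [ 0.34 -0.77 -0.95] op 0.124
-> turn [0.0091, -0.0014, -1.613] shift [0.1262, -0.0487, 0.0062]
```

View pics/d1c.png

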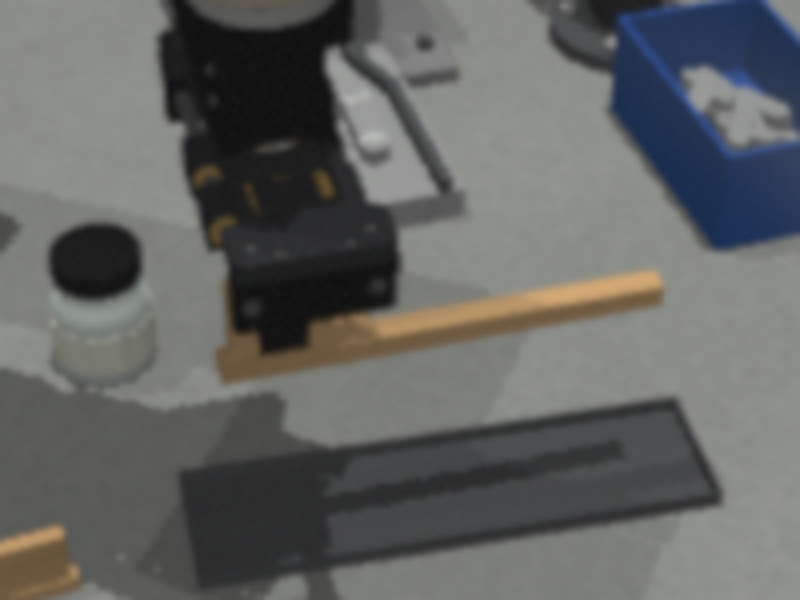

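Request:
arm_command --targets '[[[0, 0, -1.613], [0.126, -0.048, 0], 255], [[0, 0, -1.613], [0.126, -0.048, 0], 255], [[0, 0, -1.613], [0.126, -0.048, 0], 255], [[0, 0, -1.613], [0.126, -0.048, 0], 255], [[0, 0, -1.613], [0.126, -0.048, 0], 255], [[0, 0, -1.613], [0.126, -0.048, 0], 255], [[0, 0, -1.613], [0.126, -0.048, 0], 255], [[0, 0, -1.613], [0.126, -0.048, 0], 255]]'

```text
t: 6.6
eef_pos: [544.5, -249.0, 117.1]
tcp_rot: [-3.139, -0.0, 1.1]
ft_force: [-0.1, 0.1, -1.0]
opening: 0.125
```

Run:
```python
from h import *
plan([547,-250,60],1.507)
```

```text
t 6.6 pos [ 544.5 -249.   117.1] rot [-3.1394e+00 -2.0000e-04  1.1000e+00] F [-0.12  0.12 -0.95] op 0.125
-> turn [-0.0022, -0.0007, -0.407] shift [0.0002, 0.0029, 0.057]
```

Request:
arm_command --targets '[[[0, 0, -0.4], [0.0, 0.003, 0], 255], [[0, 0, -0.4], [0, 0.003, 0], 255], [[0, 0, -0.4], [0, 0.003, 0.02], 255], [[0, 0, -0.4], [0, 0.003, 0.05], 255], [[0, 0, -0.4], [0, 0.003, 0.057], 255], [[0, 0, -0.4], [0, 0.003, 0.057], 255], [[0, 0, -0.4], [0, 0.003, 0.057], 255]]'

```text
t: 7.3
eef_pos: [547.8, -250.8, 62.0]
tcp_rot: [3.141, -0.0, 1.493]
ft_force: [1.2, 0.3, 0.3]
opening: 0.127
```

Run:
```python
from h import *
plan([547,-250,60],1.507)
c=get_calibration("wrist"); p,d=read_camera("wrist"); cv2.imwrite("pics/w4.png",p); np.save("pics/w4.npy",d); np.save("pics/w4T.npy",c["world_from_camera"])
```

```text
t 7.3 pos [ 547.8 -250.8   62. ] rot [ 3.1415e+00 -1.0000e-04  1.4935e+00] F [1.15 0.33 0.33] op 0.127
-> turn [0.0001, -0.0001, -0.0135] shift [0.0007, -0.0009, 0.002]
```

View pics/w4.png

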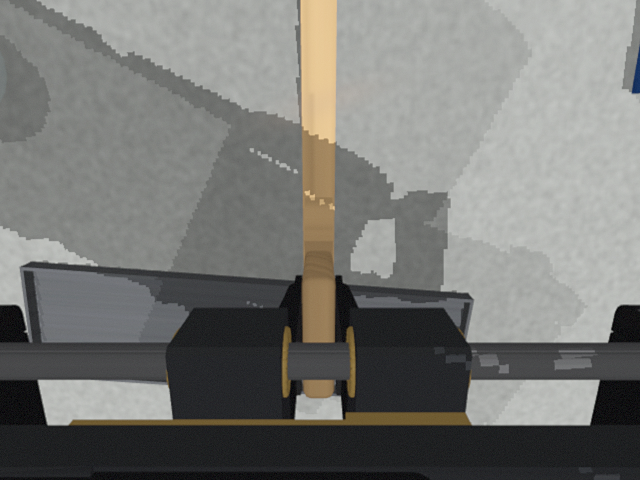

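Request:
arm_command --targets '[[[0, 0, -0.013], [0.0, -0.001, 0.015], 255], [[0, 0, -0.013], [0.0, -0.001, 0.023], 255], [[0, 0, -0.013], [0.0, -0.001, 0.023], 255]]'

```text
t: 7.65
eef_pos: [546.4, -250.5, 38.4]
tcp_rot: [-3.141, -0.0, 1.506]
ft_force: [-0.5, 0.2, -0.5]
opening: 0.124
```

Run:
```python
from h import *
plan([547,-250,38.5],1.507)
p,d=read_camera("side"); cv2.imwrite("pics/d2.png",p); crop("pics/d2.png","pics/d2c.png",250,160,370,270,6)
p,d=read_camera("scene"); cv2.imwrite("pics/s3.png",p); crop("pics/s3.png","pics/s3c.png",280,200,410,330,6)
plan([547,-250,38.5],1.507)
```

```text
t 7.65 pos [ 546.4 -250.5   38.4] rot [-3.1410e+00 -4.0000e-04  1.5063e+00] F [-0.47  0.25 -0.51] op 0.124
-> turn [-0.0006, -0.0004, -0.0007] shift [0.0006, 0.0005, -0.0001]
t 7.75 pos [ 546.9 -250.7   39.2] rot [3.1411e+00 1.0000e-04 1.5064e+00] F [-0.65  0.89 -1.16] op 0.124
-> turn [0.0005, 0.0001, -0.0006] shift [0.0007, 0.0001, 0.0007]
```

View pics/d2c.png

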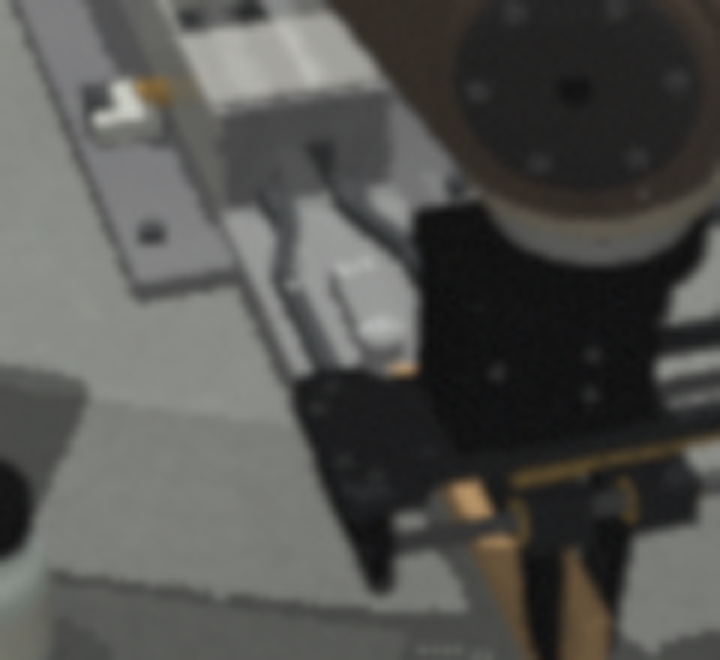

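View pics/s3c.png

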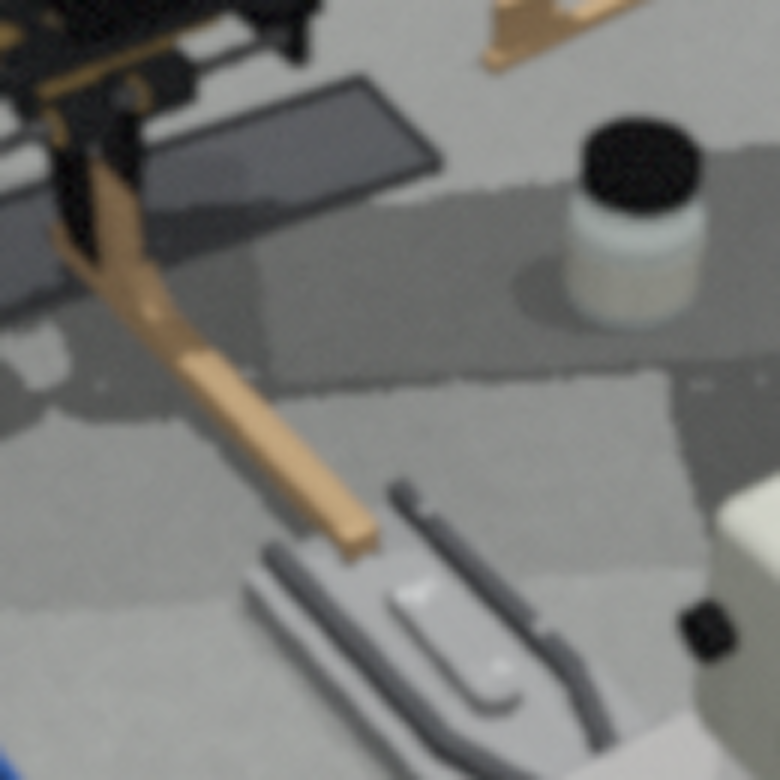

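Run:
```python
from h import *
s=get_calibration("scene")
def P(u,v,z): return onz(s,280+u/6,200+v/6,z)[:2]
O=np.array([568.7,89.5]); a=1.507; ex=np.array([np.cos(a),np.sin(a)]); ey=np.array([-ex[1],ex[0]])
def M(p): return np.round([(p-O)@ex,(p-O)@ey],1)
for n,u,v,z in [("tip r",377,530,33.5),("tip l",335,550,33.5),("bar l",181,362,33.5),("bar r",214,350,33.5),("railL rear end inner",290,552,30),("railL outer rear",265,552,30),("railR rear inner",392,500,30),("railR outer rear",405,482,30),("railL bend outer",440,740,30),("railR bend outer",575,640,30),("key rear l",390,597,31),("key rear r",437,583,31),("key front l",470,703,31),("key front r",520,685,31),("bed rear corner R(y-)",247,580,20)]:
    p=P(u,v,z); print(n,p.round(1),M(p))
print(M(np.array([546.8,-250.6])))
```

```text
tip r [553.2 -58.7] [-148.8    6.1]
tip l [571.4 -60.1] [-149.1  -12.2]
bar l [ 557.2 -177. ] [-266.7   -5.5]
bar r [ 542.9 -174.8] [-265.4    8.9]
railL rear end inner [582.9 -72. ] [-160.2  -24.5]
railL outer rear [590.1 -77.5] [-165.3  -32. ]
railR rear inner [537.1 -70. ] [-161.2   21.4]
railR outer rear [527.3 -74.4] [-166.2   30.8]
railL bend outer [595.3  28.9] [-58.8 -30.5]
railR bend outer [529.4  23. ] [-68.8  35. ]
key rear l [568.6 -31.8] [-121.    -7.6]
key rear r [551.  -26.8] [-117.2   10.2]
key front l [577.5  23.2] [-65.6 -13. ]
key front r [558.7  27.6] [-62.5   6. ]
bed rear corner R(y-) [598.2 -78.1] [-165.3  -40.1]
[-3.408e+02  2.000e-01]
```

Run:
```python
from h import *
c=get_calibration("wrist"); c["world_from_camera"]=np.load("pics/w4T.npy")
p=cv2.imread("pics/w4.png"); hsv=cv2.cvtColor(p,cv2.COLOR_BGR2HSV)
m=(hsv[...,1]>70)&(hsv[...,0]>8)&(hsv[...,0]<28)
z=62-16.7+12
L=[];Rr=[]
for v in range(2,185,6):
    x=np.where(m[v,280:360])[0]+280
    if len(x)<10: continue
    L.append(onz(c,x.min()-.5,v,z)[:2]); Rr.append(onz(c,x.max()+.5,v,z)[:2])
    if v%30==2: print(v,x.min(),x.max(),L[-1].round(1),Rr[-1].round(1), np.linalg.norm(L[-1]-Rr[-1]).round(1))
for A in (L,Rr,(np.array(L)+Rr)/2):
    A=np.array(A); k=np.polyfit(A[:,1],A[:,0],1); print(k, "yaw",np.arctan2(1,k[0]), "x at y=-60:",np.polyval(k,-60),"x at grip",np.polyval(k,-250.8))
```

```text
2 300 336 [ 549.9 -126.5] [ 564.2 -127.6] 14.4
32 301 335 [ 549.4 -137. ] [ 563.1 -138.1] 13.8
62 301 335 [ 548.4 -148. ] [ 562.4 -149. ] 14.1
92 301 335 [ 547.4 -159.3] [ 561.7 -160.4] 14.4
122 302 334 [ 546.7 -171.1] [ 560.5 -172.2] 13.8
152 302 334 [ 545.6 -183.3] [ 559.7 -184.4] 14.1
182 303 334 [ 544.9 -196.1] [ 558.8 -197.2] 13.9
[7.31944378e-02 5.59191775e+02] yaw 1.4977321816919102 x at y=-60: 554.8001088326123 x at grip 540.8346101016506
[7.68138786e-02 5.73839531e+02] yaw 1.494132992442063 x at y=-60: 569.2306981048779 x at grip 554.5746100739228
[7.50055267e-02 5.66514889e+02] yaw 1.4959309832814234 x at y=-60: 562.0145576558675 x at grip 547.7035031579062
```

Request:
arm_command --targets '[[[0, 0, 0], [0.008, 0, 0], 255], [[0, 0, 0], [0.016, 0, 0], 255], [[0, 0, 0], [0.022, 0, 0], 255], [[0, 0, 0], [0.03, 0, 0], 255], [[0, 0, 0], [0.038, 0, 0], 255], [[0, 0, 0], [0.046, 0, 0], 255], [[0, 0, 0], [0.054, 0, 0], 255], [[0, 0, 0], [0.06, 0, 0], 255]]'

```text
t: 8.55
eef_pos: [550.5, -189.9, 38.7]
tcp_rot: [-3.142, -0.0, 1.507]
ft_force: [0.4, -0.7, -0.4]
opening: 0.12
```

Run:
```python
from h import *
plan([551,-190,38.5],1.507)
p,d=read_camera("scene"); cv2.imwrite("pics/s4.png",p); crop("pics/s4.png","pics/s4c.png",280,220,410,350,6)
```

```text
t 8.55 pos [ 550.5 -189.9   38.7] rot [-3.1416e+00 -1.0000e-04  1.5071e+00] F [ 0.36 -0.68 -0.4 ] op 0.12
-> turn [-0.0, -0.0001, 0.0001] shift [-0.0, 0.0005, 0.0002]
```

View pics/s4c.png

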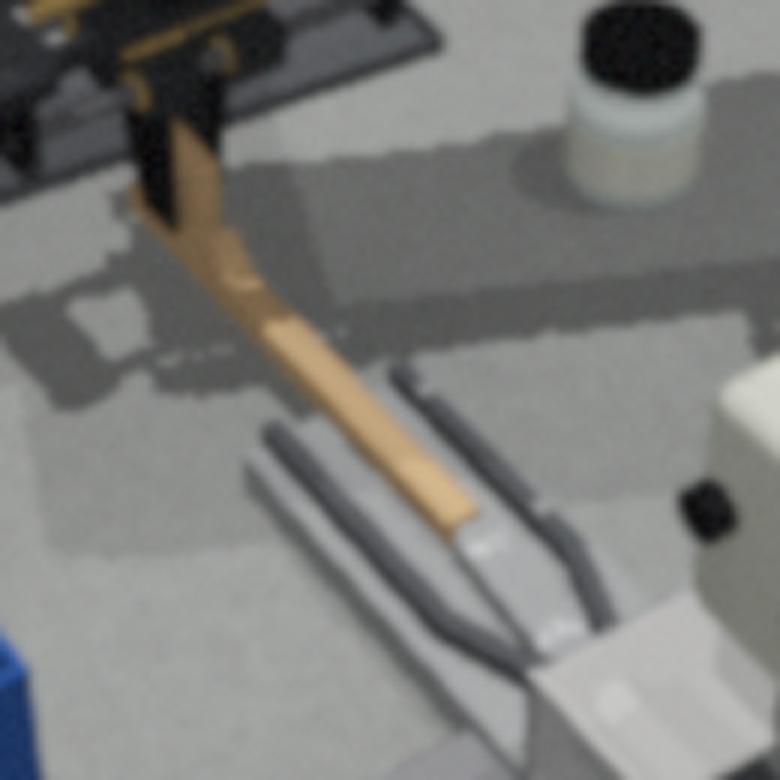

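Request:
arm_command --targets '[[[0, 0, 0], [0.006, 0, 0], 255], [[0, 0, 0], [0.012, 0, 0], 255], [[0, 0, 0], [0.018, 0, 0], 255], [[0, 0, 0], [0.024, 0, 0], 255], [[0, 0, 0], [0.03, 0, 0], 255], [[0, 0, 0], [0.036, 0, 0], 255], [[0, 0, 0], [0.042, 0, 0], 255], [[0, 0, 0], [0.048, 0, 0], 255]]'

```text
t: 9.4
eef_pos: [553.9, -142.6, 38.8]
tcp_rot: [3.141, 0.0, 1.506]
ft_force: [0.8, -2.9, 0.2]
opening: 0.126
```

Run:
```python
from h import *
plan([551+3.1,-142,38.5],1.507)
p,d=read_camera("scene"); cv2.imwrite("pics/s5.png",p); crop("pics/s5.png","pics/s5c.png",290,230,460,410,4)
```

```text
t 9.4 pos [ 553.9 -142.6   38.8] rot [3.1407e+00 2.0000e-04 1.5065e+00] F [ 0.77 -2.91  0.21] op 0.126
-> turn [0.0009, 0.0002, -0.0005] shift [0.0006, 0.0002, 0.0003]
```

View pics/s5c.png

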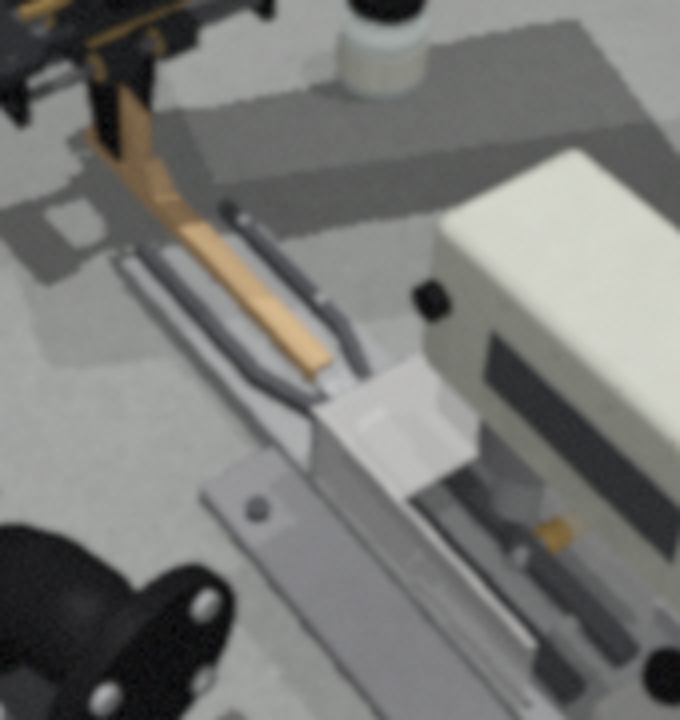

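Request:
arm_command --targets '[[[0, 0, 0], [0.006, 0, 0], 255], [[0, 0, 0], [0.012, 0, 0], 255], [[0, 0, 0], [0.018, 0, 0], 255], [[0, 0, 0], [0.024, 0, 0], 255], [[0, 0, 0], [0.03, 0, 0], 255], [[0, 0, 0], [0.036, 0, 0], 255], [[0, 0, 0], [0.042, 0, 0], 255], [[0, 0, 0], [0.046, 0, 0], 255]]'

```text
t: 10.25
eef_pos: [556.6, -96.4, 38.7]
tcp_rot: [3.141, -0.0, 1.507]
ft_force: [1.4, -1.6, 0.1]
opening: 0.126
```

Run:
```python
from h import *
plan([557.1,-96,38.5],1.507)
p,d=read_camera("scene"); cv2.imwrite("pics/s6.png",p); crop("pics/s6.png","pics/s6c.png",350,310,480,420,6)
```

```text
t 10.25 pos [556.6 -96.4  38.7] rot [ 3.1414e+00 -1.0000e-04  1.5069e+00] F [ 1.44 -1.63  0.06] op 0.126
-> turn [0.0002, -0.0001, -0.0001] shift [0.0004, 0.0005, 0.0002]
```

View pics/s6c.png

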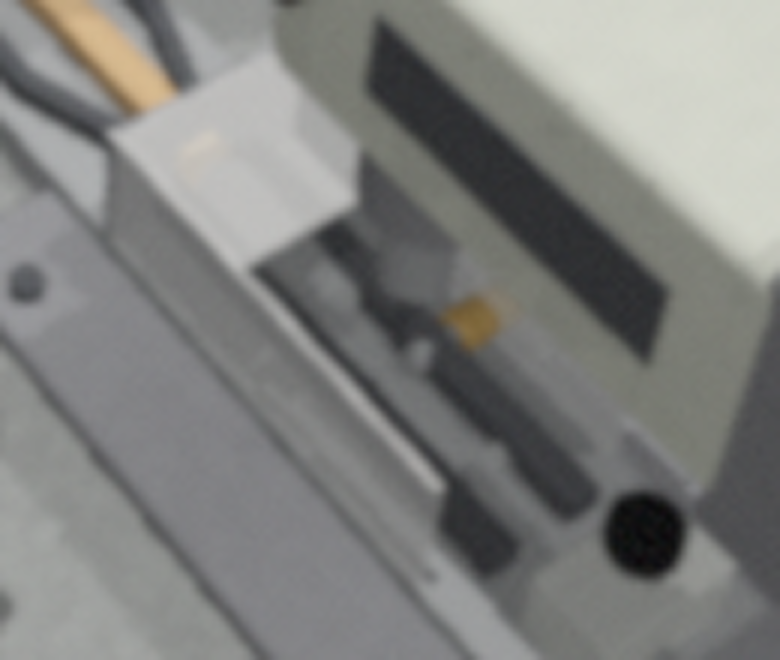

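Run:
```python
from h import *
s=get_calibration("scene")
O=np.array([568.7,89.5]); a=1.507; ex=np.array([np.cos(a),np.sin(a)]); ey=np.array([-ex[1],ex[0]])
def W(x,y,z): return np.r_[O+x*ex+y*ey,z]
for x in (70,80,95,112,122,132,142,152,160):
    print(x,[((proj(s,W(x,y,z))-[350,310])*6).round(0).tolist() for y,z in ((-10,31),(0,31),(10,30))])
print(((proj(s,W(95,6,26))-[350,310])*6))
p=cv2.imread("pics/s6.png")[360:410,405:455]; p=cv2.resize(p,None,fx=14,fy=14,interpolation=cv2.INTER_CUBIC); p=cv2.convertScaleAbs(p,alpha=1.6,beta=-40); cv2.imwrite("pics/s6d.png",p)
```

```text
70 [[317.0, 319.0], [342.0, 304.0], [366.0, 290.0]]
80 [[339.0, 342.0], [363.0, 326.0], [388.0, 313.0]]
95 [[371.0, 377.0], [396.0, 361.0], [421.0, 347.0]]
112 [[409.0, 418.0], [435.0, 402.0], [459.0, 387.0]]
122 [[432.0, 442.0], [457.0, 426.0], [482.0, 412.0]]
132 [[456.0, 467.0], [481.0, 451.0], [505.0, 436.0]]
142 [[479.0, 493.0], [505.0, 476.0], [529.0, 461.0]]
152 [[503.0, 519.0], [529.0, 501.0], [553.0, 486.0]]
160 [[523.0, 540.0], [548.0, 522.0], [573.0, 507.0]]
[409.20876198 361.23669852]
```

View pics/s6d.png

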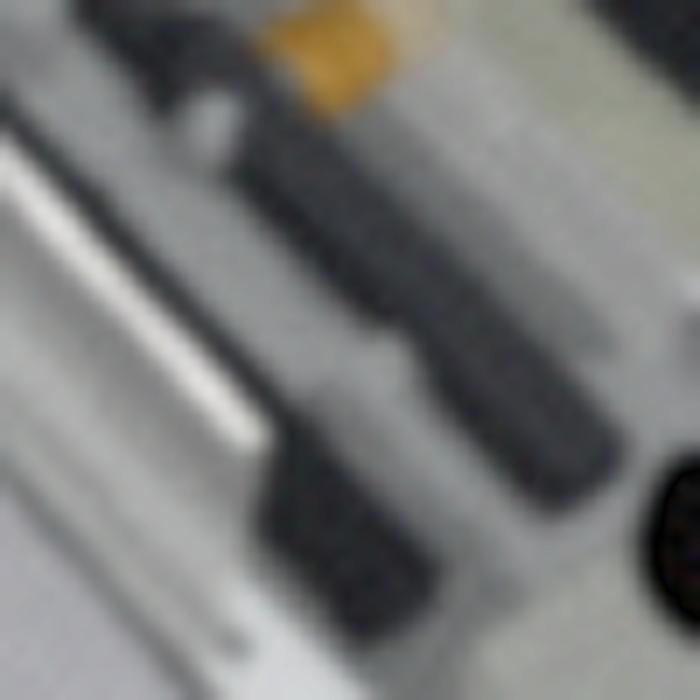

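Request:
arm_command --targets '[[[0, 0, 0], [0.004, 0, 0], 255], [[0, 0, 0], [0.008, 0, 0], 255], [[0, 0, 0], [0.012, 0, 0], 255], [[0, 0, 0], [0.014, 0, 0], 255], [[0, 0, 0], [0.016, 0, 0], 255], [[0, 0, 0], [0.018, 0, 0], 255]]'

```text
t: 10.9
eef_pos: [557.6, -78.8, 38.7]
tcp_rot: [-3.142, -0.0, 1.507]
ft_force: [0.3, -1.1, -0.9]
opening: 0.125
```

Request:
arm_command --targets '[[[0, 0, 0], [0.001, 0, 0], 255], [[0, 0, 0], [0.002, 0, 0], 255], [[0, 0, 0], [0.003, 0, 0], 255], [[0, 0, 0], [0.004, 0, 0], 255]]'

```text
t: 11.3
eef_pos: [557.9, -74.9, 38.7]
tcp_rot: [3.142, -0.0, 1.507]
ft_force: [0.2, -0.6, -0.5]
opening: 0.126
```

Request:
arm_command --targets '[[[0, 0, 0], [0.001, 0, 0], 255], [[0, 0, 0], [0.002, 0, 0], 255], [[0, 0, 0], [0.003, 0, 0], 255]]'

```text
t: 11.6
eef_pos: [558.3, -72.4, 38.8]
tcp_rot: [3.141, 0.001, 1.507]
ft_force: [-0.7, -9.2, 0.3]
opening: 0.125
```

Request:
arm_command --targets '[[[0, 0, 0], [0.001, 0, 0], 255], [[0, 0, 0], [0.002, 0, 0], 255], [[0, 0, 0], [0.003, 0, 0], 255]]'

```text
t: 11.9
eef_pos: [558.6, -70.0, 39.0]
tcp_rot: [3.141, 0.001, 1.507]
ft_force: [-1.2, -9.8, 0.9]
opening: 0.124
```

Request:
arm_command --targets '[[[0, 0, 0], [0.001, 0, 0], 255], [[0, 0, 0], [0.002, 0, 0], 255], [[0, 0, 0], [0.003, 0, 0], 255]]'

```text
t: 12.2
eef_pos: [558.8, -66.9, 39.0]
tcp_rot: [3.141, 0.001, 1.507]
ft_force: [-0.3, -9.6, 1.2]
opening: 0.126
```

Request:
arm_command --targets '[[[0, 0, 0], [0.001, 0, 0], 255], [[0, 0, 0], [0.002, 0, 0], 255], [[0, 0, 0], [0.003, 0, 0], 255], [[0, 0, 0], [0.004, 0, 0], 255], [[0, 0, 0], [0.005, 0, 0], 255], [[0, 0, 0], [0.005, 0, 0], 255]]'

```text
t: 12.8
eef_pos: [559.0, -61.6, 38.9]
tcp_rot: [3.141, 0.001, 1.507]
ft_force: [-0.3, -5.6, -0.8]
opening: 0.121
```

Run:
```python
from h import *
plan([559,-62,38.5],1.507)
p,d=read_camera("scene"); cv2.imwrite("pics/s7.png",p)
p=p[340:410,385:455]; p=cv2.resize(p,None,fx=10,fy=10,interpolation=cv2.INTER_CUBIC); p=cv2.convertScaleAbs(p,alpha=1.6,beta=-40); cv2.imwrite("pics/s7d.png",p)
```

```text
t 12.8 pos [559.  -61.6  38.9] rot [3.1409e+00 6.0000e-04 1.5068e+00] F [-0.26 -5.64 -0.77] op 0.121
-> turn [0.0007, 0.0006, -0.0002] shift [-0.0004, -0.0, 0.0004]
```

View pics/s7d.png

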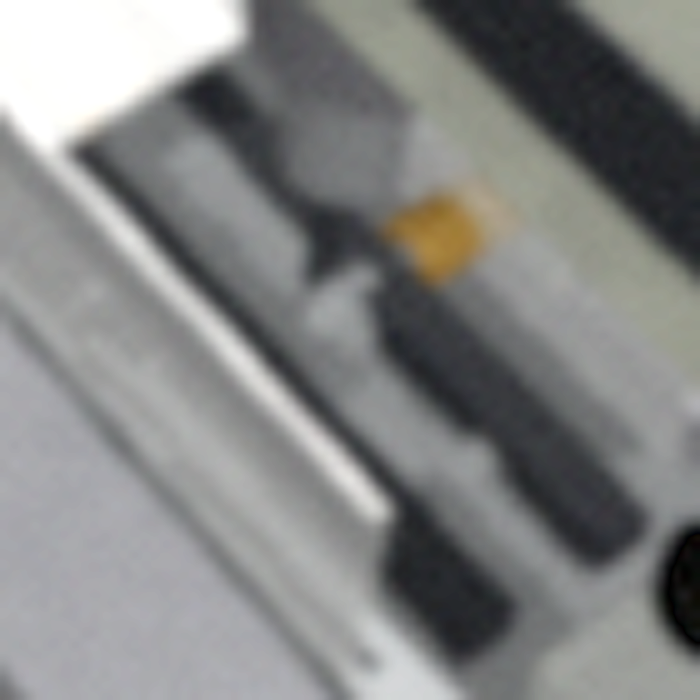

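Request:
arm_command --targets '[[[0, 0, 0], [0.0015, 0, 0], 255], [[0, 0, 0], [0.003, 0, 0], 255], [[0, 0, 0], [0.0045, 0, 0], 255], [[0, 0, 0], [0.006, 0, 0], 255], [[0, 0, 0], [0.007, 0, 0], 255], [[0, 0, 0], [0.008, 0, 0], 255]]'

```text
t: 13.45
eef_pos: [559.8, -53.8, 39.0]
tcp_rot: [3.14, 0.001, 1.506]
ft_force: [0.7, -8.4, 0.9]
opening: 0.125
```

Run:
```python
from h import *
plan([559.3,-54,38.5],1.507)
p,d=read_camera("scene"); cv2.imwrite("pics/s8.png",p)
p=p[365:405,405:445]; p=cv2.resize(p,None,fx=16,fy=16,interpolation=cv2.INTER_CUBIC); p=cv2.convertScaleAbs(p,alpha=2.2,beta=-120); cv2.imwrite("pics/s8d.png",p)
```

```text
t 13.45 pos [559.8 -53.8  39. ] rot [3.1402e+00 8.0000e-04 1.5065e+00] F [ 0.71 -8.35  0.91] op 0.125
-> turn [0.0014, 0.0008, -0.0005] shift [-0.0002, -0.0005, 0.0005]
```

View pics/s8d.png

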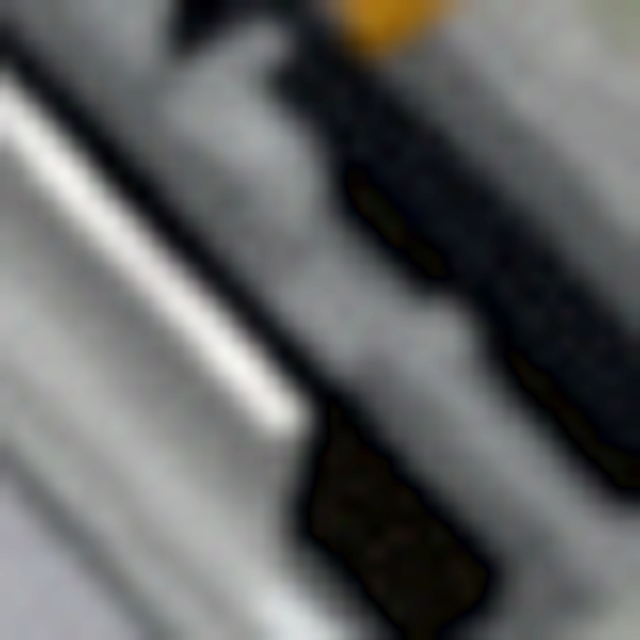

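Request:
arm_command --targets '[[[0, 0, 0], [0.001, 0, 0], 255], [[0, 0, 0], [0.002, 0, 0], 255], [[0, 0, 0], [0.003, 0, 0], 255], [[0, 0, 0], [0.004, 0, 0], 255]]'

```text
t: 13.9
eef_pos: [560.1, -49.8, 39.0]
tcp_rot: [3.14, 0.001, 1.506]
ft_force: [0.5, -6.8, -0.9]
opening: 0.125
```

Request:
arm_command --targets '[[[0, 0, 0], [0.0007, 0, 0], 255], [[0, 0, 0], [0.0014, 0, 0], 255]]'

```text
t: 14.1
eef_pos: [560.3, -48.4, 38.9]
tcp_rot: [3.14, 0.001, 1.506]
ft_force: [1.4, -6.8, 0.3]
opening: 0.124
```

Request:
arm_command --targets '[[[0, 0, 0], [0.0006, 0, 0], 255], [[0, 0, 0], [0.0012, 0, 0], 255]]'

```text
t: 14.3
eef_pos: [560.4, -47.2, 39.0]
tcp_rot: [3.14, 0.001, 1.506]
ft_force: [1.0, -6.6, 0.5]
opening: 0.126
```

Request:
arm_command --targets '[[[0, 0, 0], [0.0006, 0, 0], 255], [[0, 0, 0], [0.0012, 0, 0], 255]]'

```text
t: 14.5
eef_pos: [560.5, -45.9, 39.0]
tcp_rot: [3.14, 0.001, 1.506]
ft_force: [0.3, -6.7, -0.2]
opening: 0.125
```

Run:
```python
from h import *
plan([559.3,-54,38.5],1.507)
p,d=read_camera("scene"); cv2.imwrite("pics/s9.png",p)
p=p[365:405,405:445]; p=cv2.resize(p,None,fx=16,fy=16,interpolation=cv2.INTER_CUBIC); p=cv2.convertScaleAbs(p,alpha=2.2,beta=-120); cv2.imwrite("pics/s9d.png",p)
```

```text
t 14.5 pos [560.5 -45.9  39. ] rot [3.1399e+00 6.0000e-04 1.5061e+00] F [ 0.31 -6.71 -0.22] op 0.125
-> turn [0.0017, 0.0006, -0.0009] shift [-0.0081, -0.0006, 0.0005]
```

View pics/s9d.png

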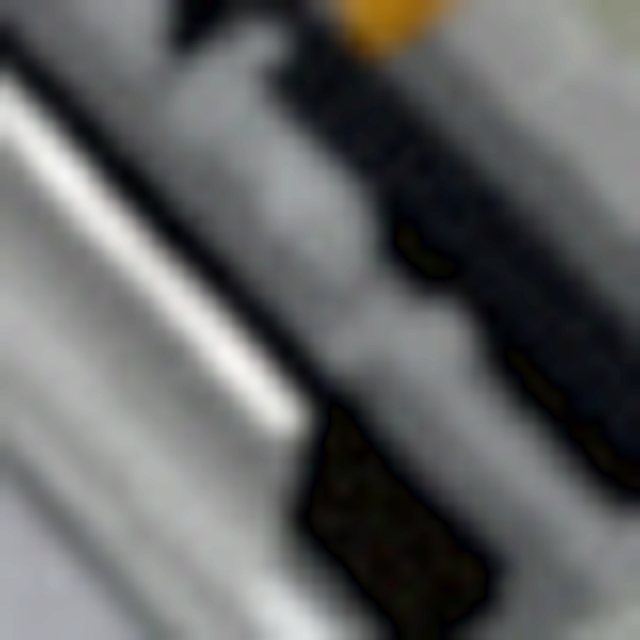

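Request:
arm_command --targets '[[[0, 0, 0], [0.0005, 0, 0], 255], [[0, 0, 0], [0.001, 0, 0], 255]]'

```text
t: 14.75
eef_pos: [560.5, -44.9, 39.0]
tcp_rot: [3.14, 0.001, 1.506]
ft_force: [0.4, -6.1, -0.7]
opening: 0.123
```

Request:
arm_command --targets '[[[0, 0, 0], [0.0005, 0, 0], 255], [[0, 0, 0], [0.001, 0, 0], 255]]'

```text
t: 14.95
eef_pos: [560.6, -43.9, 39.0]
tcp_rot: [3.14, 0.001, 1.506]
ft_force: [1.5, -7.2, -0.8]
opening: 0.128
```

Request:
arm_command --targets '[[[0, 0, 0], [0.0005, 0, 0], 255], [[0, 0, 0], [0.0008, 0, 0], 255]]'

```text
t: 15.15
eef_pos: [560.7, -43.1, 39.0]
tcp_rot: [3.14, 0.001, 1.506]
ft_force: [1.5, -6.6, 0.2]
opening: 0.129
```

Request:
arm_command --targets '[[[0, 0, 0], [0.0004, 0, 0], 255], [[0, 0, 0], [0.0008, 0, 0], 255]]'

```text
t: 15.35
eef_pos: [560.8, -42.3, 39.0]
tcp_rot: [3.14, 0.001, 1.506]
ft_force: [1.0, -5.6, -0.7]
opening: 0.126
```

Request:
arm_command --targets '[[[0, 0, 0], [0.0004, 0, 0], 255], [[0, 0, 0], [0.0008, 0, 0], 255]]'

```text
t: 15.55
eef_pos: [560.8, -41.5, 39.0]
tcp_rot: [3.14, 0.0, 1.506]
ft_force: [1.9, -6.8, -0.3]
opening: 0.127
```

Request:
arm_command --targets '[[[0, 0, 0], [0.0004, 0, 0], 255], [[0, 0, 0], [0.0008, 0, 0], 255]]'

```text
t: 15.75
eef_pos: [560.9, -40.7, 39.0]
tcp_rot: [3.14, 0.0, 1.506]
ft_force: [3.1, -5.6, -0.7]
opening: 0.127
```

Request:
arm_command --targets '[[[0, 0, 0], [0.0004, 0, 0], 255], [[0, 0, 0], [0.0008, 0, 0], 255]]'

```text
t: 15.95
eef_pos: [560.9, -39.9, 39.0]
tcp_rot: [3.14, 0.0, 1.506]
ft_force: [1.9, -5.5, -0.1]
opening: 0.125
```

Request:
arm_command --targets '[[[0, 0, 0], [0.0004, 0, 0], 255], [[0, 0, 0], [0.0008, 0, 0], 255]]'

```text
t: 16.15
eef_pos: [561.0, -39.1, 39.0]
tcp_rot: [3.14, 0.0, 1.506]
ft_force: [1.7, -6.3, -0.0]
opening: 0.126
```

Request:
arm_command --targets '[[[0, 0, 0], [0.0004, 0, 0], 255], [[0, 0, 0], [0.0008, 0, 0], 255]]'

```text
t: 16.35
eef_pos: [561.1, -38.5, 39.0]
tcp_rot: [3.139, 0.001, 1.506]
ft_force: [1.5, -10.2, 0.2]
opening: 0.126
```

Request:
arm_command --targets '[[[0, 0, 0], [0.0002, 0, 0], 255], [[0, 0, 0], [0.0002, 0, 0], 255]]'

```text
t: 16.55
eef_pos: [561.2, -38.5, 39.1]
tcp_rot: [3.139, 0.001, 1.506]
ft_force: [2.3, -9.4, 0.3]
opening: 0.125
```

Run:
```python
from h import *
p,d=read_camera("scene"); cv2.imwrite("pics/s10.png",p)
p=p[365:405,405:445]; p=cv2.resize(p,None,fx=16,fy=16,interpolation=cv2.INTER_CUBIC); p=cv2.convertScaleAbs(p,alpha=2.2,beta=-120); cv2.imwrite("pics/s10d.png",p)
plan([559.3,-54,38.5],1.507)
```

```text
t 16.6 pos [561.2 -38.5  39.1] rot [3.1394e+00 9.0000e-04 1.5059e+00] F [ 2.03 -8.94  0.07] op 0.126
-> turn [0.0022, 0.0009, -0.0011] shift [-0.0156, -0.0009, 0.0006]
```

View pics/s10d.png

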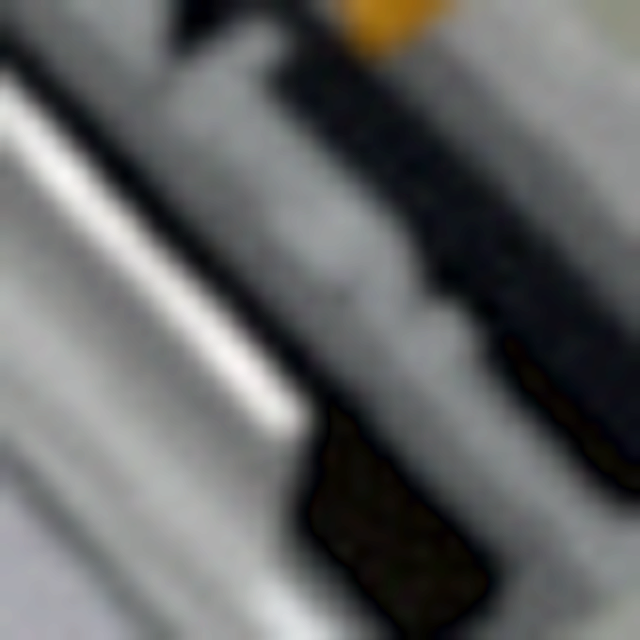

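Request:
arm_command --targets '[[[0, 0, 0], [0.0003, 0, 0], 255], [[0, 0, 0], [0.0003, 0, 0], 255]]'

```text
t: 16.8
eef_pos: [561.3, -38.4, 39.1]
tcp_rot: [3.139, 0.001, 1.506]
ft_force: [0.3, -11.7, 0.2]
opening: 0.125
```

Request:
arm_command --targets '[[[0, 0, 0], [0.0003, 0, 0], 255], [[0, 0, 0], [0.0003, 0, 0], 255]]'

```text
t: 17.0
eef_pos: [561.3, -38.3, 39.2]
tcp_rot: [3.139, 0.001, 1.506]
ft_force: [1.4, -13.2, 1.0]
opening: 0.122
```

Request:
arm_command --targets '[[[0, 0, 0], [-0.003, 0, 0], 255], [[0, 0, 0], [-0.01, 0, 0], 255], [[0, 0, 0], [-0.025, 0, 0], 255], [[0, 0, 0], [-0.045, 0, 0], 255], [[0, 0, 0], [-0.07, 0, 0], 255], [[0, 0, 0], [-0.1, 0, 0], 255], [[0, 0, 0], [-0.12, 0, 0], 255], [[0, 0, 0], [-0.12, 0, 0], 255]]'

```text
t: 17.8
eef_pos: [552.3, -159.5, 38.6]
tcp_rot: [3.141, 0.0, 1.504]
ft_force: [-0.4, 1.2, -0.7]
opening: 0.12
```

Run:
```python
from h import *
p,d=read_camera("scene"); cv2.imwrite("pics/s11.png",p)
p=p[225:405,315:495]; p=cv2.resize(p,None,fx=4,fy=4,interpolation=cv2.INTER_CUBIC);  cv2.imwrite("pics/s11d.png",p)
plan([547,-240,120],1.507)
```

```text
t 17.85 pos [ 552.3 -158.1   38.6] rot [-3.1415e+00 -2.0000e-04  1.5045e+00] F [-0.22 -0.37 -0.32] op 0.12
-> turn [-0.0001, -0.0002, -0.0025] shift [-0.082, 0.0002, -0.0814]
```

View pics/s11d.png

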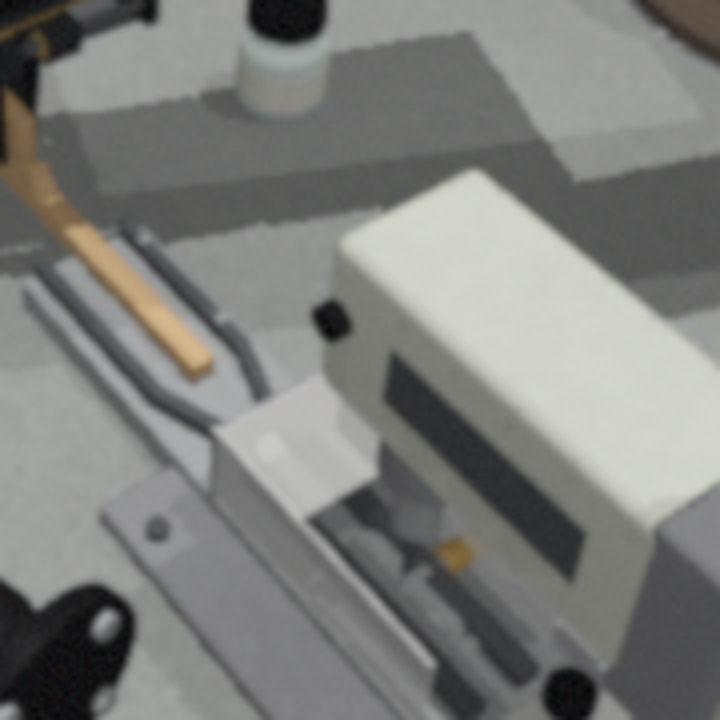

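Request:
arm_command --targets '[[[0, 0, 0], [-0.01, 0, -0.02], 255], [[0, 0, 0], [-0.03, 0, -0.05], 255], [[0, 0, 0], [-0.06, 0, -0.08], 255], [[0, 0, 0], [-0.08, 0, -0.082], 255], [[0, 0, 0], [-0.08, 0, -0.082], 255]]'

```text
t: 18.35
eef_pos: [547.7, -238.0, 121.7]
tcp_rot: [3.14, 0.001, 1.506]
ft_force: [0.8, 0.9, -0.7]
opening: 0.125
```

Run:
```python
from h import *
plan([419,-284.5,118],-0.15)
p=cv2.imread("pics/s11.png")[365:405,405:445]; p=cv2.resize(p,None,fx=16,fy=16,interpolation=cv2.INTER_CUBIC); p=cv2.convertScaleAbs(p,alpha=2.2,beta=-120); cv2.imwrite("pics/s11e.png",p)
```

```text
t 18.35 pos [ 547.7 -238.   121.7] rot [3.1397e+00 1.0000e-03 1.5055e+00] F [ 0.75  0.93 -0.7 ] op 0.125
-> turn [0.0022, -0.0008, 1.6555] shift [-0.0548, -0.1254, 0.0035]
```

View pics/s11e.png

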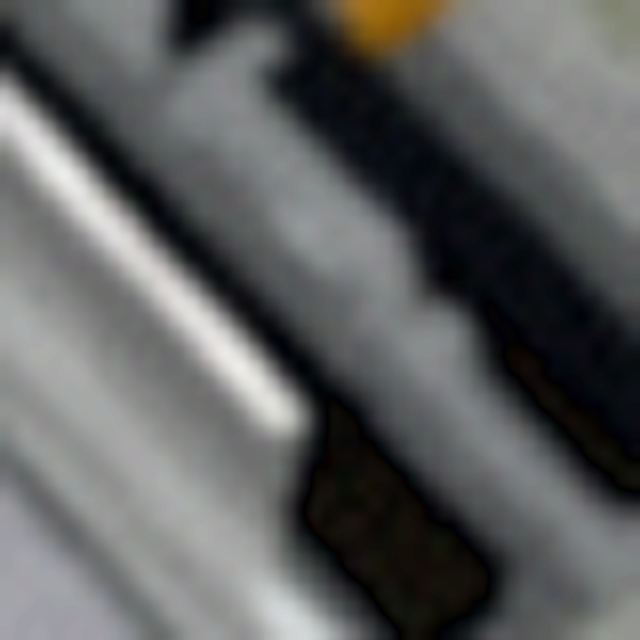

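The key's front end is still against the stop after withdrawal: no dark gap at crop (400,280), same as before. Now the return to the tray.

Request:
arm_command --targets '[[[0, 0, 1.655], [-0.055, -0.125, 0.002], 255], [[0, 0, 1.655], [-0.055, -0.125, 0.002], 255], [[0, 0, 1.655], [-0.055, -0.125, 0.002], 255], [[0, 0, 1.655], [-0.055, -0.125, 0.002], 255], [[0, 0, 1.655], [-0.055, -0.125, 0.002], 255], [[0, 0, 1.655], [-0.055, -0.125, 0.002], 255], [[0, 0, 1.655], [-0.055, -0.125, 0.002], 255], [[0, 0, 1.655], [-0.055, -0.125, 0.002], 255]]'

```text
t: 19.15
eef_pos: [419.2, -281.9, 118.1]
tcp_rot: [-3.14, 0.001, 0.302]
ft_force: [-0.0, -0.5, -0.7]
opening: 0.12
```

Run:
```python
from h import *
plan([419,-284.5,60],-0.15)
```

```text
t 19.15 pos [ 419.2 -281.9  118.1] rot [-3.140e+00  6.000e-04  3.015e-01] F [-0.02 -0.46 -0.7 ] op 0.12
-> turn [-0.0014, 0.001, 0.4515] shift [-0.0009, 0.0026, 0.0581]
```

Request:
arm_command --targets '[[[0, 0, 0.44], [0, 0.001, 0], 255], [[0, 0, 0.44], [0, 0.001, 0], 255], [[0, 0, 0.44], [0, 0.001, 0.01], 255], [[0, 0, 0.44], [0, 0.001, 0.04], 255], [[0, 0, 0.44], [0, 0.001, 0.065], 255], [[0, 0, 0.44], [0, 0.001, 0.075], 255], [[0, 0, 0.44], [0, 0.001, 0.075], 255]]'

```text
t: 19.85
eef_pos: [419.2, -283.0, 42.5]
tcp_rot: [-3.14, 0.003, -0.132]
ft_force: [0.4, -0.3, -1.3]
opening: 0.128
```

Run:
```python
from h import *
c=get_calibration("wrist"); p,d=read_camera("wrist"); cv2.imwrite("pics/w5.png",p)
plan([419,-284.5,19.5],-0.15)
```

```text
t 19.9 pos [ 419.6 -283.6   43.5] rot [-3.1406e+00  1.2000e-03 -1.3260e-01] F [ 0.85  0.03 -0.49] op 0.124
-> turn [-0.001, 0.0012, 0.0174] shift [-0.0004, 0.001, 0.024]
```

View pics/w5.png

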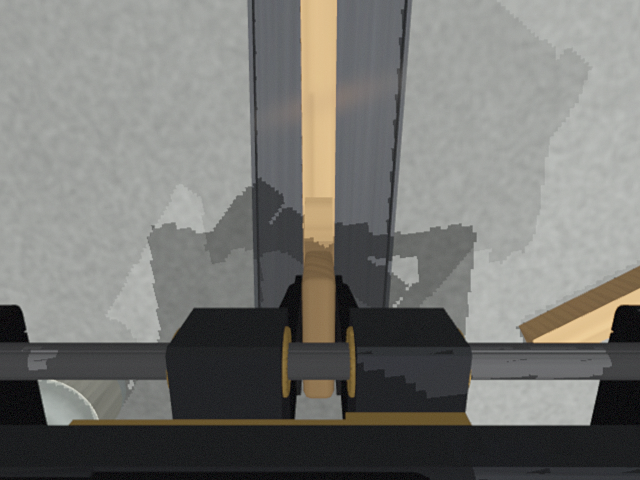

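Stick (cols 302–335) sits within the tray (cols 255–400) and along it. Lower and release.

Request:
arm_command --targets '[[[0, 0, 0.017], [0, 0.001, 0.012], 255], [[0, 0, 0.017], [0, 0.001, 0.02], 255], [[0, 0, 0.017], [0, 0.001, 0.0235], 255], [[0, 0, 0.017], [0, 0.001, 0.0235], 255]]'

```text
t: 20.3
eef_pos: [419.3, -285.2, 19.8]
tcp_rot: [-3.141, 0.001, -0.15]
ft_force: [-0.5, 0.9, -1.0]
opening: 0.125
```

Request:
arm_command --targets '[[[0, 0, 0], [0, 0, 0.001], 255], [[0, 0, 0], [0, 0, 0.001], 150], [[0, 0, 0], [0, 0, 0.001], 0], [[0, 0, 0], [0, 0, 0.001], 0], [[0, 0, 0], [0, 0, 0.001], 0], [[0, 0, 0], [0, 0, 0.001], 0], [[0, 0, 0], [0, 0, 0.001], 0], [[0, 0, 0], [0, 0, 0.001], 0]]'

```text
t: 21.1
eef_pos: [419.4, -285.3, 19.2]
tcp_rot: [-3.141, -0.0, -0.15]
ft_force: [0.4, 0.7, -0.2]
opening: 0.66
```

Request:
arm_command --targets '[[[0, 0, 0], [0, 0, -0.01], 0], [[0, 0, 0], [0, 0, -0.04], 0], [[0, 0, 0], [0, 0, -0.08], 0], [[0, 0, 0], [0, 0, -0.12], 0], [[0, 0, 0], [0, 0, -0.15], 0], [[0, 0, 0], [0, 0, -0.15], 0], [[0, 0, 0], [0, 0, -0.15], 0]]'

```text
t: 21.8
eef_pos: [419.4, -285.2, 170.0]
tcp_rot: [3.141, -0.001, -0.15]
ft_force: [0.4, 0.9, -0.5]
opening: 1.001
```

Run:
```python
from h import *
c=get_calibration("wrist"); p,d=read_camera("wrist"); cv2.imwrite("pics/w6.png",p)
def P(u,v,z): return onz(c,u,v,z)[:2].round(1)
p,_=read_camera("side"); cv2.imwrite("pics/d3.png",p)
p,_=read_camera("scene"); cv2.imwrite("pics/s12.png",p)
q=p[365:405,405:445]; q=cv2.resize(q,None,fx=12,fy=12,interpolation=cv2.INTER_CUBIC); q=cv2.convertScaleAbs(q,alpha=2.2,beta=-120)
r=cv2.imread("pics/s10.png")[365:405,405:445]; r=cv2.convertScaleAbs(cv2.resize(r,None,fx=12,fy=12,interpolation=cv2.INTER_CUBIC),alpha=2.2,beta=-120)
o=cv2.resize(np.hstack([r,q]),(800,400)); cv2.imwrite("pics/cmp.png",o)
plan([419,-284.5,150],-0.15)
```

```text
t 21.95 pos [ 419.  -285.   168.3] rot [-3.1405e+00  1.5000e-03 -1.5020e-01] F [ 0.63 -0.37 -0.22] op 0.999
-> turn [-0.0011, 0.0015, -0.0002] shift [-0.0001, -0.0004, 0.0183]
```

View pics/w6.png

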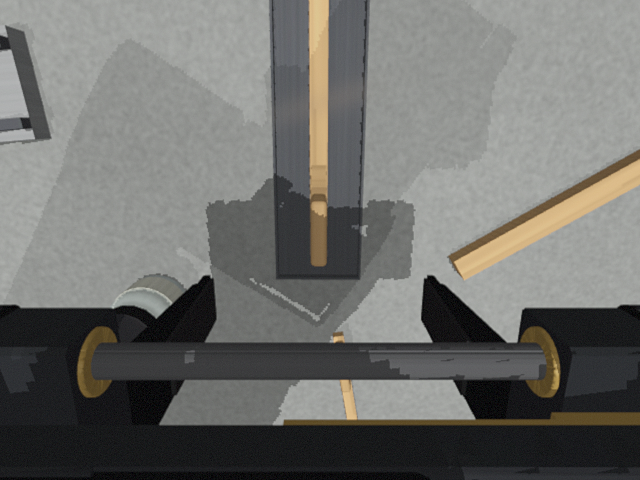

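View pics/d3.png

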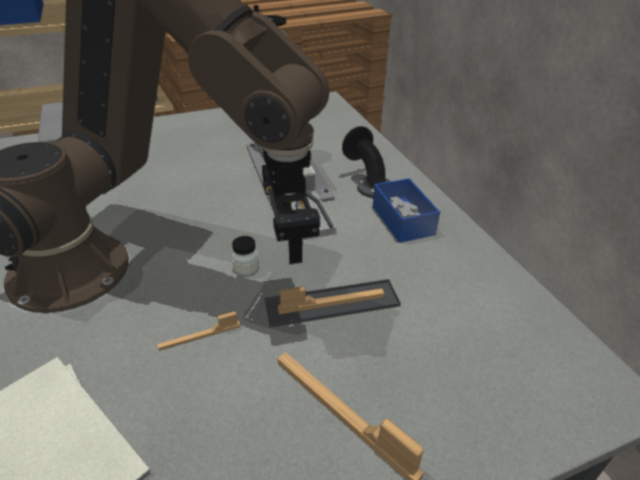

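View pics/cmp.png

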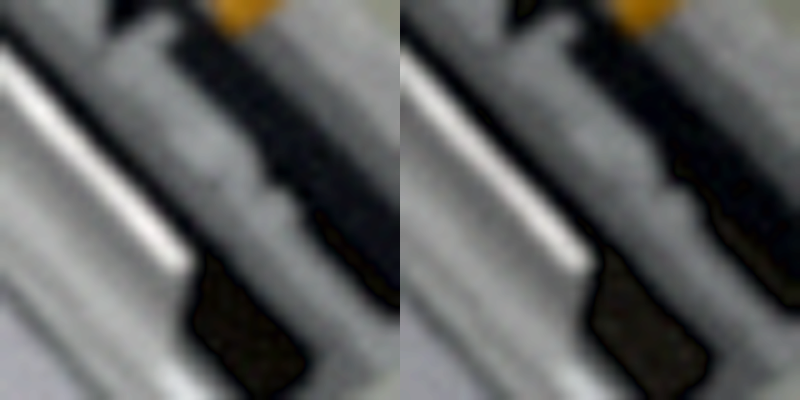

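Request:
arm_command --targets '[[[0, 0, 0], [0, 0, 0], 0], [[0, 0, 0], [0, 0, 0], 0], [[0, 0, 0], [0, 0, 0], 0]]'

```text
t: 22.25
eef_pos: [419.4, -285.2, 168.7]
tcp_rot: [-3.141, 0.001, -0.15]
ft_force: [-0.5, -0.3, 0.1]
opening: 1.0
```

```bash
python3 -c "
from h import *
print(env.job_done())"
```

```text
the job is handed in; nothing more can be done
None
```

I pushed the key fully home against the end stop with the push stick, laid the stick back in its tray, and handed the job in at about 22.3 s of the 54 s allowed. `job_done()` gives no verdict, so the result below rests on my own force readings and pictures.

- **Pushing:** The key met the plunger bump at about 10 N, followed by a steady drag of about 6.5 N. Near the stop, small further steps raised the push to about 13 N, while the tool moved only 0.2 mm. That puts roughly 7 N on the stop, well under its 20 N slip. The estimated contact point, about 132 mm along the machine, agrees with the stop's place in the image.
- **Key and stop:** After drawing the stick out, the close-up pictures show no gap between key and stop, and neither has visibly moved. They resolve only about 2.5 mm per pixel, so they cannot by themselves prove the 1.5 mm limits.
- **Stick and surroundings:** The final views show the stick flat and centred along the tray. The bin, elbow and jar are where they were, and the gripper is open about 150 mm above the tray.
- **Disagreements:** The side and scene cameras differed by up to about 14 mm on the tray's position. I averaged the three views for the tray and relied on the wrist camera for the machine, key and stick. There was a sideways force of up to about 3 N in the channel, which stayed harmless.

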